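# Ready the milk frother: match the outer ring, right the fallen jug

### The job

Get the milk frother ready for the next order. On its sloping console, turn only the black outer ring of the double knob clockwise until its white mark lines up with the red line of the silver inner knob, leaving the inner knob as it is. Pick up the fallen blue jug and set it gently upright in the middle of the round black hot plate, without disturbing the other things on the counter.

Things in the scene. Friction and masses are not known exactly. Their poses are not given: they have to be found in the camera images.
- machine: red and steel milk frother, fixed to the counter, 190 mm deep (x) and 315 mm wide (y). Origin: underside, halfway from front to back, 145 mm from the left end and 170 mm from the right end; front faces -x. Left (+y) part is a flat deck 30 mm high with the hot plate; right (-y) part is a console 130 mm wide and 170 mm long whose steel top slopes down 20 degrees towards the front (its middle is 75 mm above the counter, its back edge 104 mm).
- plate (a point): centre of the top of the round black hot plate, 100 mm across, 33 mm above the counter, flat and without a lip; its axes are those of the machine. It lies 195 mm to the left of the dial.
- dial (a point): point where the axis of the double knob meets the sloping console top; fixed. Its z axis is the knob axis, pointing out of the console (leaning 20 degrees from vertical towards the machine's front); its x axis runs up the slope, its y axis to the machine's left. Along z: a boss 52 mm across to 8 mm, the outer ring 60 mm across from 8 to 30 mm, the inner knob 32 mm across from 31 to 48 mm.
- ring (a joint): angle of the black ribbed outer ring (60 mm across, 22 mm tall), rad, growing clockwise as seen looking down on the console, from 0 to 4.7; 0 has the white mark at half past seven for a user in front, and about 2.36 at twelve, up the slope. It turns freely with about 0.1 N m of steady friction, has no clicks and stays where it is left. It starts well short of the inner knob's angle, 1.8 to 3.2 rad to go.
- core (a joint): angle of the silver inner knob (32 mm across, 17 mm tall, standing on top of the ring, same axis), same zero and sense as the ring's, so that the marks line up when both values are equal. It moves at a light touch (0.02 N m).
- ring_mark (a point): outer end of the white mark, on the top edge of the outer ring, 30 mm from the axis and 30 mm above the console along it. Turns with the ring.
- core_mark (a point): point on the outer ring's top edge (30 mm from the axis, 30 mm above the console along it) to which the red line of the inner knob points. Turns with the inner knob.
- jug: blue handleless jug with a steel rim, eight-sided, 56 mm across flats, 90 mm tall, walls 3 mm, open at the top, 140 to 280 g; lies on a facet to the left of the machine at the start, mouth roughly away from the machine. Origin: centre of its underside (28 mm above the counter while it lies); z axis along the jug to its mouth; x and y axes each pass through opposite facets.
- syrup: white pump bottle, 68 mm across, 228 mm tall, its spout reaching 68 mm to the side; origin centre of underside. Leave alone.
- saucers: stack of white saucers, 120 mm across, 54 mm tall; origin centre of underside. Leave alone.
- cup: white mug, 80 mm across, 65 mm tall, handle on its +y side; origin centre of underside. Leave alone.
- cocoa: brown jar with steel cap, 74 mm across, 120 mm tall; origin centre of underside. Leave alone.
- spoon: steel spoon 150 mm long lying on the counter in front of the machine, handle to its -x; origin on its underside. Leave alone.
- tamper: steel tamper, 58 mm across, 90 mm tall; origin centre of underside. Leave alone.
- glasscup: terracotta tumbler, 72 mm across, 100 mm tall; origin centre of underside. Leave alone.
Not all that is in view belongs to the job. What is meant by the jug is not pink, and is the larger of those in its own colour.

How it is judged:
By the outcome, as a careful person would: the job done as asked, in the order asked, and still so for the second after the job is handed in, with the robot touching nothing.
It also fails if it takes over 69 s, if anything falls off the work surface, if the arm or the gripper's body presses on something with over 40 N, if the wrist force passes 120 N, or if a joint passes its speed limit or range.

### The arm

A 6-joint arm with a two-finger parallel gripper is mounted at the origin on the work surface. World frame = base frame: x ahead of the robot, y to its left, z up, the work surface at z = 0. Lengths are in m, angles in rad, forces in N, time in s.
With the tool pointing down it reaches from about 0.25 to 0.725 m from the base axis. Payload 4 kg.
Tool frame: the origin (TCP) lies on the centre line of the jaws, within the pads' length; the fingertips stand 11 mm ahead of it and the grasp point (between the pads) lies 8 mm behind it (bot.nose_length is the distance from the TCP to the fingertips, in m); z points along the fingers, y is the direction in which the jaws open and shut (so a half turn about z gives the same grasp; the last joint's range is limited). The gripper opens to 85 mm and grips with 20 to 120 N. Pads are 22 mm wide; open, the fingers measure 114 mm over their backs; the gripper's body (76 mm by 85 mm) begins 54 mm behind the grasp point. The pads swing forward as they close: fully open they stand 13 mm farther back than shut.
Start: joints at [-1.231, 0.241, 0.005, 1.335, 0, 1.571], TCP at [0.167, -0.471, 0.242] pointing down, gripper open.
Joint ranges: [-2.72, 2.72], [-1.05, 1.87], [-1.09, 1.28], [-1.99, 2.15], [-1.42, 1.44], [-3.14, 3.14]. Speed limits (rad/s): [2.79, 2.79, 3.14, 3.14, 3.14, 3.14].

### API

Orientations are given as a unit quaternion [x, y, z, w].
In Python, from workcell import bot gives the robot as it stands.
- The arm moves only by the tool play_rows, never from a script. Its argument "plan" is one flat list of numbers, 6 for each row, row after row: the shift along the tool's x, y, z in mm, then the turn, a rotation vector about the tool's x, y, z in rad. A call has 1 to 20 rows; each row shifts and turns the commanded pose from where the row before left it, along the tool's axes as they then stand; what a row does not reach is not made up. A row lasts 1/8 s, in which the tool goes at most 62.5 mm and 10.7 degrees, less where a joint would pass 70% of its speed; a pose out of reach is approached as far as the arm can. A call with a gripper value outside its range is refused whole. "hand" is the opening in per cent of the stroke, from 0 (shut) to 100 (fully open), set as the call begins (left out, the last holds). The fingers move at their own pace and stop on an object; the grip force is fixed at half the most. Time passes only in rows, so rows that do not move let the fingers close. It gives the time, the measured TCP pose, the force and the opening at its end, in the units of the state.
- bot.get_obs(): the state, without advancing time (a new reading comes with each control period).
- bot.camera(name): name is "side" or "top"; returns a dict with "frame" (384x512x3 uint8, blue, green, red), "range_z" (384x512 float32, m along the optical axis (not along the pixel's ray), 0 where there is no reading), "K" (3x3 intrinsics, pixels), "cam_to_world" (4x4, takes a point from camera to world coordinates). Camera axes: x right, y down, z forward; pixel columns grow to the right and rows downward; lengths in m; the calibration is good to about 2 mm. A picture is of the moment at which its call begins.
- bot.job_done(): hands the job in, once; it reports no verdict.
Trained networks look in the newest picture that a camera, given by its name, has taken for a name from the list of things; names that differ only in an ending like _2 or _b are one class to them, and where a whole thing is asked for, a point or a joint stands for the part that bears it (a point fixed in the world has none). Each returns a list of dicts, best first, with "p" (0 to 1); they miss things now and then, are a little off and sometimes report something else, mostly with a low value. They report only what shows in the picture. A call takes as long as a camera call. They do not tell look-alikes from the thing itself.
- bot.outline_of(query, camera): "mask" (384x512 bool, what is visible of it) and "point" ([row, column] in pixels, amid what is visible of it).
The state is a dict: "clock": time; "joint_pos": joint angles; "joint_vel": joint speeds; "tau": joint torques, N m; "eef_pos": TCP position; "tool_rot": TCP orientation; "ft_force": force on the tool from outside, world axes, zero at the start; "ft_torque": the same for the moment, N m; "grip_width": finger opening in m.
Only numpy, scipy, OpenCV 4.12 (cv2) and the standard library are available. Lean on these libraries where they do the work, as an engineer would, in place of code of your own. Each camera call takes 0.05 s, during which the arm holds its last target.

## Working session

There is one attempt and no reset: what is moved stays moved. The work goes in short steps, Python scripts to look and compute and a tool call to move; the robot and the scene stay as the last step left them, time stands still between calls to the robot, and variables do not carry over. Pictures are saved under pics/ and viewed, and the job is handed in when it is done.

Besides the shell and the picture viewer there is one more tool, called after "Call:" in YAML: its name, and indented under it one key for each argument. play_rows: Moves the arm, as the interface text tells. Its arguments: {"type":"object","properties":{"plan":{"type":"array","items":{"type":"number"}},"hand":{"type":"number"}},"required":["plan"]}

```bash
ls; mkdir -p pics
python3 - <<'E'
from workcell import bot
import cv2,numpy as np
print(bot.get_obs())
for n in ["side","top"]:
    c=bot.camera(n); cv2.imwrite(f"pics/{n}0.png",c["frame"]); np.savez(f"{n}0.npz",**c); print(n,c["K"],c["cam_to_world"])
E
```

```text
pics
{'clock': 0.0, 'joint_pos': array([-1.23102588e+00,  2.41428208e-01,  3.73942425e-03,  1.33521464e+00,
        1.40690438e-05,  1.57077148e+00]), 'joint_vel': array([ 5.14857254e-04, -1.84774522e-03,  1.09750293e-03,  5.28441754e-05,
       -2.13031423e-04,  4.77537623e-04]), 'tau': array([ 1.32551591e-03, -3.72315860e+01,  2.52410066e+01,  1.68679864e-02,
        4.03499229e-06,  8.38468281e-06]), 'eef_pos': array([ 0.16643662, -0.47084106,  0.24141114]), 'tool_rot': array([ 9.85601532e-01,  1.69081371e-01, -1.71176118e-04, -1.03957122e-03]), 'ft_force': array([ 1.12738334,  0.29282696, -0.62666713]), 'ft_torque': array([-0.05886835,  0.0388526 ,  0.04096102]), 'grip_width': 0.08523084315560625}
side [[448.63739838   0.         261.03439286]
 [  0.         448.63739838 193.53057142]
 [  0.           0.           1.        ]] [[ 0.98331404 -0.10475706  0.14872611  0.42392444]
 [-0.18077669 -0.65406075  0.73452319 -0.89028961]
 [ 0.02032942 -0.74915318 -0.66208476  0.8660435 ]
 [ 0.          0.          0.          1.        ]]
top [[370.29391449   0.         255.00794241]
 [  0.         370.29391449 190.01935012]
 [  0.           0.           1.        ]] [[ 0.02509718 -0.99165858  0.12642548  0.47938257]
 [-0.99961517 -0.02638887 -0.00855228 -0.01782508]
 [ 0.01181717 -0.12616219 -0.99193924  1.17525334]
 [ 0.          0.          0.          1.        ]]
```

View pics/side0.png

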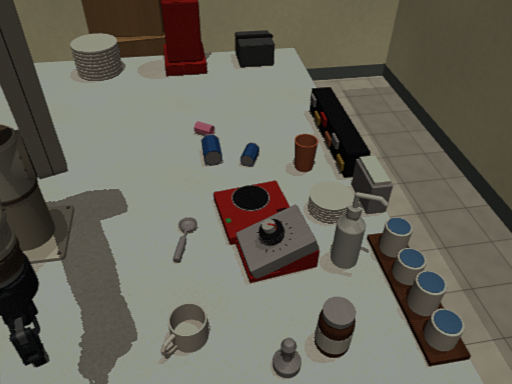

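View pics/top0.png

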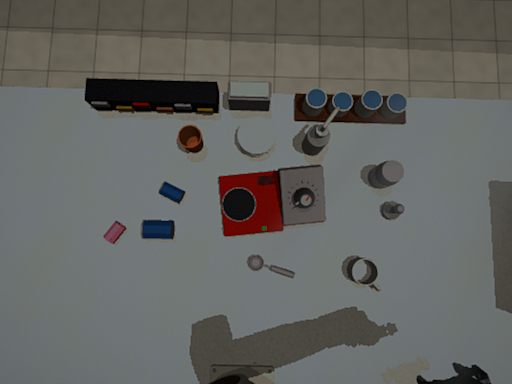

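The side view shows the machine at about (265,225), with the knob at (271,232) and two blue jugs at (211,150) and (250,154). In the top view, the larger blue jug is at (158,229), the smaller one at (172,192), the plate at (239,204) and the knob at (304,199).

```bash
cat > h.py <<'E'
import numpy as np,cv2
def load(n): return dict(np.load(n+".npz"))
def cloud(c):
    Z=c["range_z"];K=c["K"];v,u=np.mgrid[:384,:512]
    P=np.stack([(u-K[0,2])/K[0,0]*Z,(v-K[1,2])/K[1,1]*Z,Z],-1)
    T=c["cam_to_world"];W=P@T[:3,:3].T+T[:3,3];W[Z==0]=np.nan;return W
def proj(c,p):
    T=np.linalg.inv(c["cam_to_world"]);q=T[:3,:3]@np.asarray(p,float)+T[:3,3];q=c["K"]@q;return q[:2]/q[2]
def crop(c,u0,v0,u1,v1,s,f):
    cv2.imwrite(f,cv2.resize(c["frame"][v0:v1,u0:u1],None,fx=s,fy=s,interpolation=cv2.INTER_CUBIC))
E
python3 - <<'E'
from h import *
import cv2
for n,b in (("side",(195,115,325,285)),("top",(95,150,335,245))):
    c=load(n+"0");crop(c,*b,(3.5 if n=="side" else 3.3),f"pics/{n}0c.png")
    W=cloud(c)
    im=c["frame"].astype(int)
    hsv=cv2.cvtColor(c["frame"],cv2.COLOR_BGR2HSV)
    # red
    m=((hsv[...,0]<8)|(hsv[...,0]>172))&(hsv[...,1]>150)
    print(n)
    bl=(hsv[...,0]>100)&(hsv[...,0]<125)&(hsv[...,1]>120)&(W[...,2]<.08)&(W[...,2]>0.003)
    k,l,st,ce=cv2.connectedComponentsWithStats(bl.astype(np.uint8))
    for i in range(1,k):
        if st[i,4]>60:
            p=W[l==i];print("blue",st[i],np.nanmedian(p,0),np.nanmax(p[:,2]),np.nanmin(p,0),np.nanmax(p,0))
    # pixels of black plate
E
```

```text
side
blue [202 135  19  21 260] [0.49215498 0.26304578 0.05537437] 0.06167891845907758 [0.46771179 0.22286553 0.03966937] [0.51876979 0.31101754 0.06167892]
blue [242 143  17  17 162] [0.61539184 0.22644603 0.04238881] 0.0492116354791472 [0.58417707 0.19554692 0.02752371] [0.64065295 0.2663489  0.04921164]
blue [401 250  23  17 231] [ 0.90270049 -0.2901124   0.07696401] 0.07989995120340732 [ 0.87926262 -0.31438608  0.07335605] [ 0.92877076 -0.26459774  0.07989995]
blue [435 311  26  22 324] [ 0.90297187 -0.45976429  0.07674601] 0.07992462781375431 [ 0.87901283 -0.48576881  0.07273342] [ 0.93006934 -0.43365806  0.07992463]
top
blue [334  93  17  16 208] [ 0.90732516 -0.29047407  0.07567378] 0.07997362314955159 [ 0.88180604 -0.31550875  0.06905992] [ 0.93136772 -0.26437573  0.07997362]
blue [160 182  24  21 267] [0.61119283 0.2308625  0.04025822] 0.04811128340568027 [0.5816532  0.19513737 0.02869383] [0.64250159 0.26691579 0.04811128]
blue [143 221  30  17 476] [0.4965039  0.26466497 0.05243213] 0.06187987408489426 [0.47163444 0.22292619 0.03732407] [0.5220796  0.30804167 0.06187987]
```

Run:
```python
from workcell import bot
import numpy as np
from h import *
for n in ("side","top"):
    c=bot.camera(n);np.savez(n+"0.npz",**c);W=cloud(c)
    for q in ("jug","machine","ring","core","ring_mark","plate"):
        for r in bot.outline_of(q,n)[:3]:
            m=r["mask"];p=W[m];print(n,q,round(r["p"],2),r["point"],m.sum(),np.nanmean(p,0).round(4),np.nanmin(p,0).round(3),np.nanmax(p,0).round(3))
            np.save(f"m_{n}_{q}.npy",m) if r["p"]>.5 else 0
```

```text
side jug 0.74 [149.3, 213.0] 566 [0.496  0.254  0.0399] [ 0.467  0.22  -0.003] [0.534 0.362 0.063]
side jug 0.69 [129.5, 204.4] 218 [0.4829 0.3992 0.0273] [0.45  0.317 0.   ] [0.517 0.483 0.057]
side jug 0.65 [155.9, 248.3] 364 [0.6112 0.2254 0.0302] [ 0.58   0.193 -0.001] [0.656 0.335 0.049]
side machine 0.56 [231.2, 267.1] 7122 [ 0.5935 -0.122   0.0534] [ 0.48  -0.246 -0.004] [0.729 0.12  0.127]
side ring 0.81 [232.8, 276.1] 331 [ 0.5976 -0.1854  0.1009] [ 0.567 -0.202  0.079] [ 0.628 -0.149  0.115]
side core 0.55 [226.4, 270.3] 132 [ 0.5897 -0.1769  0.1194] [ 0.576 -0.19   0.106] [ 0.603 -0.159  0.127]
side ring_mark 0.78 [233.0, 276.7] 400 [ 0.5973 -0.184   0.1008] [ 0.567 -0.202  0.065] [ 0.628 -0.128  0.127]
side ring_mark 0.24 [230.4, 266.5] 7182 [ 0.5944 -0.1231  0.0531] [ 0.48  -0.246 -0.002] [0.732 0.125 0.127]
side plate 0.56 [232.1, 266.4] 7197 [ 0.5934 -0.1218  0.053 ] [ 0.478 -0.246 -0.003] [0.729 0.121 0.127]
top jug 0.8 [190.5, 171.4] 364 [0.6106 0.2283 0.0344] [ 0.579  0.192 -0.006] [0.648 0.27  0.049]
top jug 0.72 [231.7, 116.5] 259 [0.4845 0.3967 0.0293] [ 0.454  0
[... 163 characters left out ...]
6 [ 0.5931 -0.0781  0.0499] [ 0.481 -0.253 -0.005] [0.704 0.088 0.127]
top ring 0.72 [196.0, 302.5] 196 [ 0.6017 -0.1697  0.1046] [ 0.571 -0.204  0.092] [ 0.627 -0.144  0.116]
top ring 0.23 [134.3, 254.3] 1214 [ 0.7904 -0.028   0.051 ] [ 0.735 -0.086  0.005] [0.855 0.03  0.06 ]
top core 0.69 [266.3, 256.2] 340 [ 0.3913 -0.0698  0.011 ] [ 0.361 -0.154 -0.002] [ 0.425 -0.012  0.024]
top core 0.5 [203.5, 307.0] 90 [ 0.5895 -0.1724  0.1198] [ 0.575 -0.186  0.111] [ 0.604 -0.159  0.127]
top ring_mark 0.57 [196.8, 300.3] 177 [ 0.6014 -0.1643  0.104 ] [ 0.571 -0.198  0.072] [ 0.627 -0.143  0.116]
top plate 0.96 [201.5, 272.1] 6189 [ 0.5938 -0.0796  0.0499] [ 0.481 -0.25  -0.007] [0.716 0.088 0.127]
```

View crops.

View pics/side0c.png

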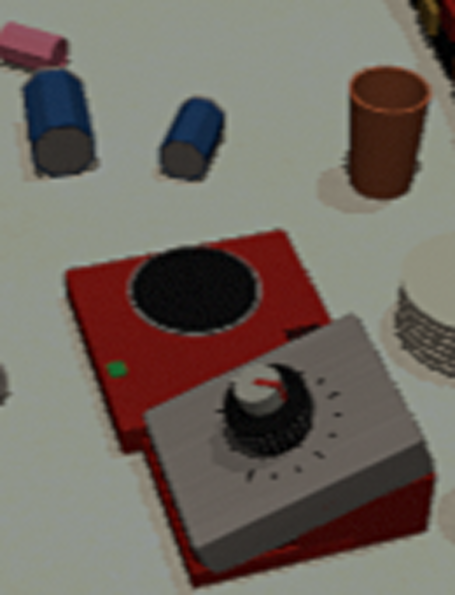

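View pics/top0c.png

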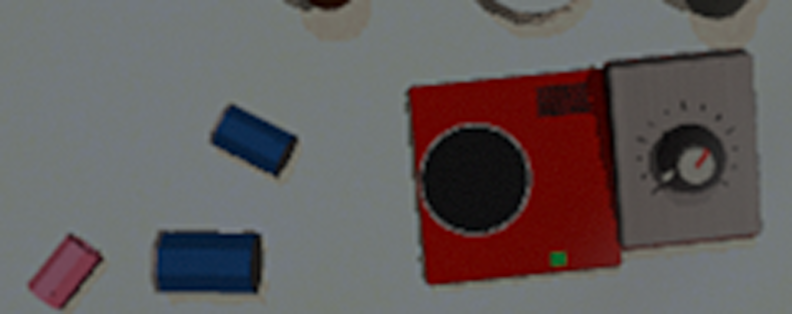

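Run:
```python
from h import *
c=load("top0");crop(c,280,172,330,225,11,"pics/topk.png")
c=load("side0");crop(c,250,208,296,254,12,"pics/sidek.png")
```

```text
(no output)
```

View pics/topk.png

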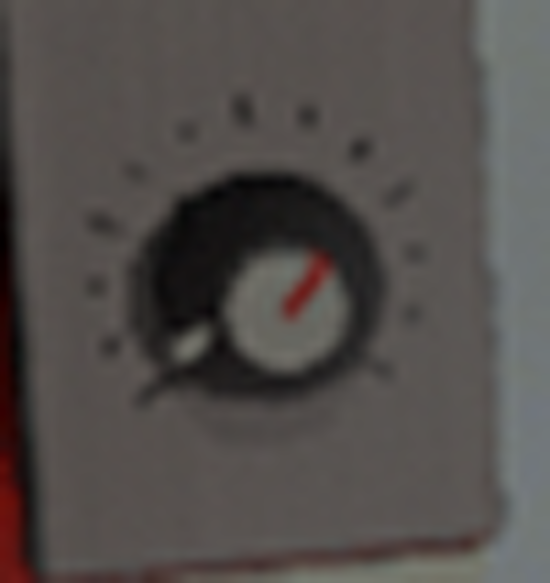

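View pics/sidek.png

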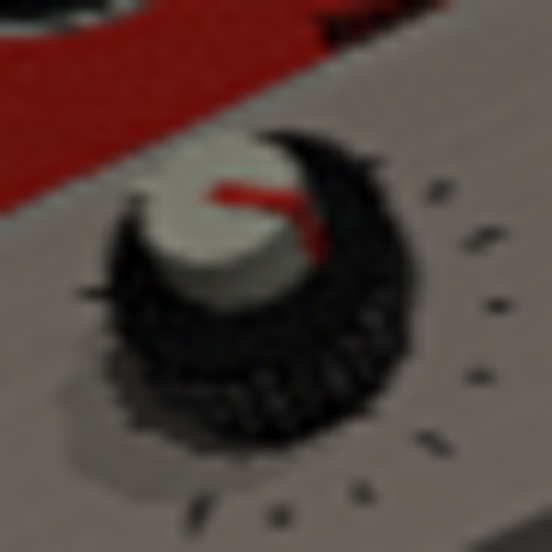

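```bash
cat > fit.py <<'E'
from h import *
from scipy.optimize import least_squares
for n in ("top","side"):
    c=load(n+"0");W=cloud(c);hsv=cv2.cvtColor(c["frame"],cv2.COLOR_BGR2HSV)
    m=(((hsv[...,0]<8)|(hsv[...,0]>172))&(hsv[...,1]>150)&(abs(W[...,2]-.03)<.012)&(W[...,0]<.75)&(W[...,0]>.45)&(W[...,1]<.15))
    p=W[m];print(n,"deck z",np.median(p[:,2]))
    # black plate
    Wz=(abs(W[...,2]-.033)<.012)&(hsv[...,2]<60)&(W[...,1]<.12)&(W[...,1]>-.03)&(W[...,0]>.5)&(W[...,0]<.7)
    k,l,st,ce=cv2.connectedComponentsWithStats(Wz.astype(np.uint8));i=1+np.argmax(st[1:,4])
    cs=max(cv2.findContours((l==i).astype(np.uint8),cv2.RETR_EXTERNAL,cv2.CHAIN_APPROX_NONE)[0],key=len)
    # intersect rays with z=.033
    K=c["K"];T=c["cam_to_world"]
    def onz(uv,z):
        uv=np.asarray(uv,float).reshape(-1,2);d=np.c_[(uv-K[:2,2])/K[0,0],np.ones(len(uv))]@T[:3,:3].T
        return T[:3,3]+d*((z-T[2,3])/d[:,2])[:,None]
    q=onz(cs,.033)[:,:2]
    r=least_squares(lambda a:np.hypot(*(q-a[:2]).T)-a[2],[.6,.05,.05],loss="soft_l1",f_scale=.002).x;print("plate",r, "z",np.median(W[l==i][:,2]))
    # deck left edge / front edge
    full=m|(l==i)
    e=max(cv2.findContours(cv2.morphologyEx(full.astype(np.uint8),cv2.MORPH_CLOSE,np.ones((5,5))),cv2.RETR_EXTERNAL,cv2.CHAIN_APPROX_NONE)[0],key=len)
    q=onz(e,.03)[:,:2].astype(np.float32);print("deck rect",cv2.minAreaRect(q))
    # console plane
    g=(hsv[...,1]<60)&(W[...,2]>.045)&(W[...,2]<.11)&(W[...,1]<-.08)&(W[...,1]>-.27)&(W[...,0]>.48)&(W[...,0]<.72)
    p=W[g];
    for _ in range(5):
        mu=p.mean(0);u,s,v=np.linalg.svd(p-mu,full_matrices=False);nn=v[2]*np.sign(v[2,2]);d=(p-mu)@nn;p=p[abs(d)<.004]
    print("plane",mu,nn,"tilt",np.degrees(np.arccos(nn[2])),"yaw",np.degrees(np.arctan2(-nn[1],-nn[0])),len(p))
    h=np.array([-nn[0],-nn[1]]);h/=np.hypot(*h);
    # rect in plane
    x=np.array([h[0],h[1],0]);y=np.cross(nn,x);y/=np.linalg.norm(y);x=np.cross(y,nn)
    Q=np.c_[(p-mu)@x,(p-mu)@y].astype(np.float32);R=cv2.minAreaRect(Q);print("rect",R,"center",mu+x*R[0][0]+y*R[0][1], "quantiles",np.percentile(Q,[.5,99.5],axis=0))
E
python3 fit.py
```

```text
top deck z 0.02920270561678262
plate [0.58069969 0.02247484 0.04779703] z 0.03224492597380135
deck rect ((0.5851269364356995, -0.01706095039844513), (0.18609310686588287, 0.18584932386875153), 7.313559055328369)
plane [ 0.61915658 -0.16735823  0.08057249] [-0.32719353 -0.04030833  0.94409726] tilt 19.24856865846419 yaw 7.023118513307042 1559
rect ((-0.0142320916056633, -0.002278275787830353), (0.12923285365104675, 0.16670331358909607), 89.798095703125) center [ 0.60609948 -0.17126229  0.07588064] quantiles [[-0.09598007 -0.06630828]
 [ 0.0682399   0.06130462]]
side deck z 0.031074191265207607
plate [0.57865168 0.02424572 0.04845579] z 0.03444225704454351
deck rect ((0.5894972681999207, -0.08374963700771332), (0.18784618377685547, 0.3239991068840027), 6.871013164520264)
plane [ 0.6105784  -0.18783816  0.0772048 ] [-0.32528083 -0.07214999  0.94286094] tilt 19.46229730947991 yaw 12.50620556743507 1663
rect ((-0.0026016533374786377, 0.014605041593313217), (0.12853747606277466, 0.16985292732715607), 86.32557678222656) center [ 0.60502095 -0.17411085  0.07633796] quantiles [[-0.08829455 -0.04995799]
 [ 0.08305726  0.07344386]]
```

```bash
cat > ang.py <<'E'
from h import *
import sys
yaw=np.radians(7.0);D=np.array([0.604,-0.171,0.075])
cy,sy=np.cos(yaw),np.sin(yaw);t=np.radians(20)
n=np.array([-np.sin(t)*cy,-np.sin(t)*sy,np.cos(t)]);yd=np.array([-sy,cy,0]);xd=np.cross(yd,n)
def onplane(c,uv,h):
    K=c["K"];T=c["cam_to_world"];uv=np.asarray(uv,float).reshape(-1,2)
    d=np.c_[(uv-K[:2,2])/K[0,0],np.ones(len(uv))]@T[:3,:3].T;o=T[:3,3]
    P=o+d*(((D+h*n-o)@n)/(d@n))[:,None]
    return np.c_[(P-D)@xd,(P-D)@yd]*1000
def angle(xy): # clockwise from above; 2.36 at +x
    return np.mod(2.356-np.arctan2(xy[...,1],xy[...,0])+.5,2*np.pi)-.5
if __name__=="__main__":
    s=sys.argv[1]
    for nme in ("top","side"):
        c=load(nme+s);f=c["frame"].astype(int);hsv=cv2.cvtColor(c["frame"],cv2.COLOR_BGR2HSV)
        v,u=np.mgrid[:384,:512];uv=np.stack([u,v],-1).reshape(-1,2)
        q=onplane(c,uv,.048).reshape(384,512,2);r=np.hypot(q[...,0],q[...,1])
        red=(f[...,2]-f[...,1]>40)&(r<15)
        g=(hsv[...,2]>90)&(r<25);
        p=q[red];w=(f[...,2]-f[...,1])[red]
        far=p[np.hypot(*p.T)>5]
        print(nme,"core red n",len(p),"mean",np.average(p,axis=0,weights=w),"angle of mean",angle(np.average(p,axis=0,weights=w)))
        if len(p)>3:
            mu=np.average(p,axis=0,weights=w);C=np.cov(p.T,aweights=w);e=np.linalg.eigh(C)[1][:,1];e*=np.sign(e@mu);print("  line dir angle",angle(e))
        gg=(hsv[...,2]>75)&(r<20);P=q[gg|red];print("  core centre est",(P.max(0)+P.min(0))/2,P.max(0),P.min(0),len(P))
        q=onplane(c,uv,.030).reshape(384,512,2);r=np.hypot(q[...,0],q[...,1])
        wm=(hsv[...,2]>70)&(r>19)&(r<29)&(hsv[...,1]<100)
        # exclude pixels of the core (project to h .031..048)
        for h in np.linspace(.031,.048,9):
            qq=onplane(c,uv,h).reshape(384,512,2);wm&=np.hypot(qq[...,0],qq[...,1])>18.5
        k,l,st,ce=cv2.connectedComponentsWithStats(wm.astype(np.uint8))
        for i in range(1,k):
            if st[i,4]>=3:
                p=q[l==i];ww=c["frame"].max(2)[l==i]-50.;m=np.average(p,axis=0,weights=ww);print("  white",st[i,4],m,np.hypot(*m),angle(m),ww.max()+50)
E
python3 ang.py 0; python3 -c "
from workcell import bot
print([a for a in dir(bot) if a[0]!='_'],bot.nose_length)"
```

```text
top core red n 7 mean [ 6.58403491 -4.54572328] angle of mean 2.9602647716127293
  line dir angle 2.9709452445669524
  core centre est [1.36905694 0.46118512] [16.41807162 13.80888738] [-13.67995775 -12.88651715] 89
  white 6 [-9.57993251 22.70079798] 24.639426448432562 0.3858694742364044 113.0
side core red n 13 mean [ 6.12951106 -1.32957739] angle of mean 2.5696049714837876
  line dir angle 3.0713125496900724
  core centre est [0.15311279 2.75254714] [15.29577377 18.8557348 ] [-14.98954819 -13.35064052] 120
['Unreachable', 'camera', 'get_obs', 'job_done', 'nose_length', 'outline_of'] 0.011
```

```bash
cat > mv.py <<'E'
import numpy as np
from scipy.spatial.transform import Rotation as R, Slerp
from workcell import bot
from ang import D,n,xd,yd
D2=D+.0008*xd+.0012*yd
def cur():
    o=bot.get_obs();return np.array(o["eef_pos"]),R.from_quat(o["tool_rot"]),o
def tool(z,xhint):
    z=np.asarray(z,float)/np.linalg.norm(z);x=np.asarray(xhint,float);x=x-z*(x@z);x/=np.linalg.norm(x)
    return R.from_matrix(np.c_[x,np.cross(z,x),z])
def rows(p1,R1,N,start=None):
    if start is None: p,r,_=cur()
    else: p,r=start
    p0,r0=p,r;sl=Slerp([0,1],R.concatenate([r0,R1]));out=[]
    for i in range(1,N+1):
        pt=p0+(p1-p0)*i/N;rt=sl(i/N)
        s=np.round(r.inv().apply(pt-p)*1000,1);w=np.round((r.inv()*rt).as_rotvec(),3)
        out+=list(s)+list(w);p=p+r.apply(s/1000);r=r*R.from_rotvec(w)
        assert np.linalg.norm(s)<62 and np.linalg.norm(w)<.186,(s,w)
    print("[" + ",".join(f"{a:g}" for a in out)+"]");print("end",p,r.as_quat());return p,r
E
python3 - <<'E'
from mv import *
a=np.radians(153);R1=tool(-n,[np.cos(a),np.sin(a),0])
p=rows(D2+.100*n,R1,14)
E
```

```text
[34.3,-10.4,5.2,-0.031,0.006,-0.162,35.5,-4.9,5.2,-0.03,0.007,-0.163,35.8,0.7,5.4,-0.031,0.006,-0.162,35.2,6.4,5.7,-0.031,0.006,-0.162,33.7,11.7,6.2,-0.031,0.007,-0.163,31.3,16.9,6.8,-0.03,0.006,-0.162,28.2,21.4,7.7,-0.031,0.006,-0.162,24.2,25.5,8.5,-0.031,0.007,-0.163,19.8,28.8,9.5,-0.03,0.006,-0.162,14.9,31.3,10.5,-0.031,0.006,-0.163,9.5,33,11.6,-0.031,0.006,-0.162,4.1,33.7,12.6,-0.03,0.007,-0.162,-1.5,33.5,13.7,-0.031,0.006,-0.163,-7,32.4,14.7,-0.031,0.006,-0.162]
end [ 0.57071249 -0.17387688  0.16925744] [0.24381047 0.95412289 0.06317521 0.16191002]
```

Call:
play_rows:
  plan: [34.3, -10.4, 5.2, -0.031, 0.006, -0.162, 35.5, -4.9, 5.2, -0.03, 0.007, -0.163, 35.8, 0.7, 5.4, -0.031, 0.006, -0.162, 35.2, 6.4, 5.7, -0.031, 0.006, -0.162, 33.7, 11.7, 6.2, -0.031, 0.007, -0.163, 31.3, 16.9, 6.8, -0.03, 0.006, -0.162, 28.2, 21.4, 7.7, -0.031, 0.006, -0.162, 24.2, 25.5, 8.5, -0.031, 0.007, -0.163, 19.8, 28.8, 9.5, -0.03, 0.006, -0.162, 14.9, 31.3, 10.5, -0.031, 0.006, -0.163, 9.5, 33, 11.6, -0.031, 0.006, -0.162, 4.1, 33.7, 12.6, -0.03, 0.007, -0.162, -1.5, 33.5, 13.7, -0.031, 0.006, -0.163, -7, 32.4, 14.7, -0.031, 0.006, -0.162]
  hand: 100

```text
clock: 2.55
eef_pos: [0.5715, -0.1731, 0.1691]
tool_rot: [0.241, 0.955, 0.063, 0.162]
ft_force: [-0.4, -0.7, 0.3]
grip_width: 0.0854
```

Run:
```python
from mv import *
import cv2
from h import *
p,r,o=cur();print(p,r.as_quat(),o["joint_pos"],o["ft_force"],o["clock"])
c=bot.camera("side");np.savez("side1.npz",**c);crop(c,180,110,330,260,4,"pics/side1.png")
a=np.radians(153);R1=tool(-n,[np.cos(a),np.sin(a),0])
rows(D2+.016*n,R1,6)
```

```text
[ 0.5714571  -0.17307673  0.16911764] [0.24115444 0.95476199 0.06318579 0.16211613] [-0.37446368  0.26027336 -0.22907472  0.7714371   0.16464241  0.14613217] [-0.37727045 -0.68441632  0.34122237] 2.55
[0.3,-0.7,13.7,0.001,0,0.002,0.2,-0.7,13.7,0.001,0,0.002,0.3,-0.7,13.7,0,0,0.002,0.2,-0.7,13.7,0.001,0,0.002,0.3,-0.7,13.7,0.001,0,0.002,0.2,-0.6,13.7,0.001,0.001,0.002]
end [ 0.59922955 -0.1703734   0.0902861 ] [0.24399283 0.95414318 0.06318853 0.16151006]
```

View pics/side1.png

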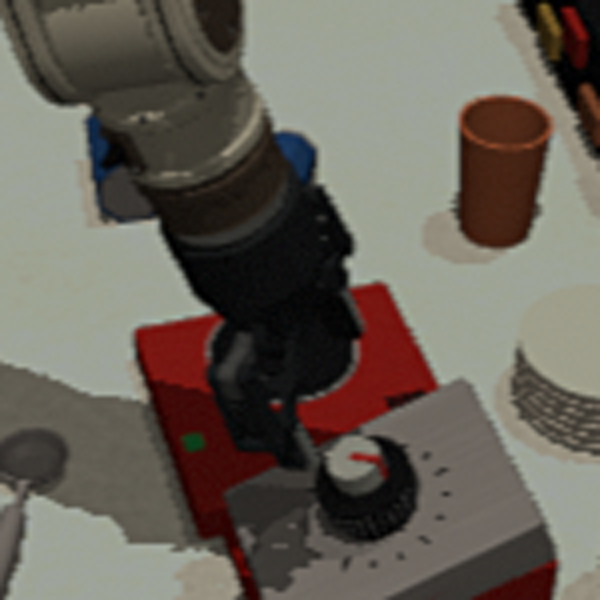

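The hand hovers over the knob, with the finger at crop position (290,450) and the knob at (360,480). There's no contact, so I'm descending along the axis.

Call:
play_rows:
  plan: [0.3, -0.7, 13.7, 0.001, 0, 0.002, 0.2, -0.7, 13.7, 0.001, 0, 0.002, 0.3, -0.7, 13.7, 0, 0, 0.002, 0.2, -0.7, 13.7, 0.001, 0, 0.002, 0.3, -0.7, 13.7, 0.001, 0, 0.002, 0.2, -0.6, 13.7, 0.001, 0.001, 0.002, 0, 0, 0, 0, 0, 0]

```text
clock: 3.48
eef_pos: [0.5948, -0.1731, 0.089]
tool_rot: [0.25, 0.953, 0.062, 0.159]
ft_force: [-0.0, -0.7, 0.5]
grip_width: 0.0855
```

Run:
```python
from mv import *
from h import *
p,r,o=cur();print(p,D2+.016*n,r.as_quat(),o["ft_force"],o["ft_torque"],o["clock"])
for s in ("side","top"):
    c=bot.camera(s);np.savez(s+"2.npz",**c);crop(c,*((200,170,320,280) if s=="side" else (250,150,350,240)),5,f"pics/{s}2.png")
```

```text
[ 0.59479637 -0.17310878  0.08901835] [ 0.59916837 -0.17038424  0.0903087 ] [0.25003959 0.95306352 0.06201598 0.15907279] [-0.02262799 -0.6681576   0.49598957] [-0.1011834   0.34572678 -0.01282517] 3.475
```

View pics/side2.png

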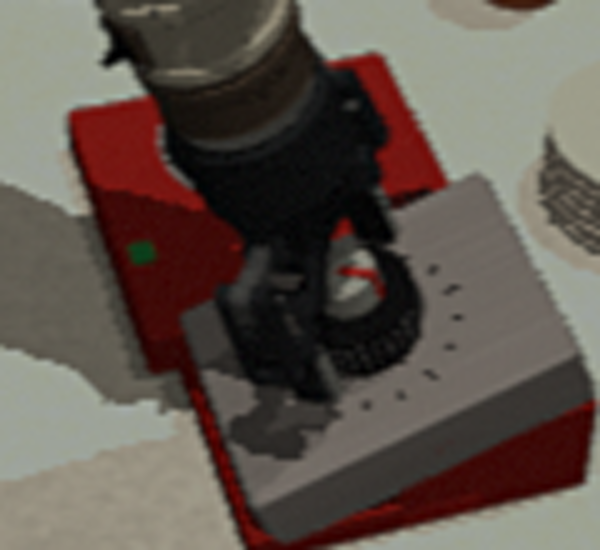

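View pics/top2.png

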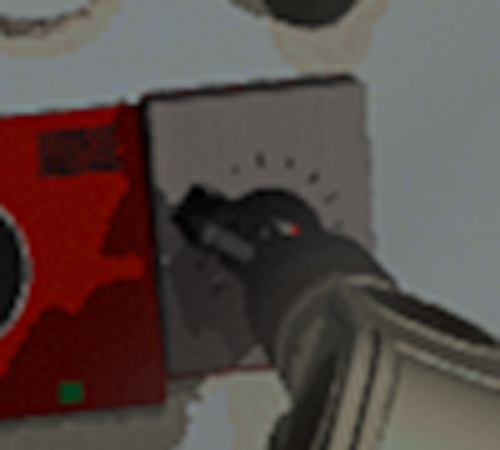

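Call:
play_rows:
  plan: [0, 0, 0, 0, 0, 0, 0, 0, 0, 0, 0, 0]

```text
clock: 3.82
eef_pos: [0.5958, -0.1736, 0.0914]
tool_rot: [0.25, 0.953, 0.062, 0.161]
ft_force: [-1.0, 0.4, 0.7]
grip_width: 0.0853
```

Run:
```python
from mv import *
from h import *
p,r,o=cur();print(p,D2+.016*n,r.as_quat(),o["ft_force"],o["ft_torque"],o["clock"],o["joint_pos"],o["tau"])
a=np.radians(153);R1=tool(-n,[np.cos(a),np.sin(a),0])
e=p-D2;print("in dial frame mm",e@xd*1e3,e@yd*1e3,e@n*1e3,"rot err tool frame",(r.inv()*R1).as_rotvec(), "tooly in dial",r.apply([0,1,0])@xd,r.apply([0,1,0])@yd)
```

```text
[ 0.59578771 -0.17358071  0.09144309] [ 0.59916837 -0.17038424  0.0903087 ] [0.24985854 0.95279868 0.06184188 0.16099988] [-1.02987437  0.3994992   0.6511111 ] [-0.0615729   0.33361764 -0.01155843] 3.825 [-0.35548429  0.38584381 -0.277485    0.59524577  0.15318811  0.1815958 ] [ 7.50645180e-03 -4.17671406e+01  2.29706311e+01 -2.28891514e+00
  4.66779610e-01 -4.14772694e-05]
in dial frame mm -3.1311806954989154 -2.760645870229738 18.346854871507144 rot err tool frame [-0.00469233  0.00042097 -0.0118131 ] tooly in dial 0.5926756209362105 0.8054275975777346
```

Run:
```python
from mv import *
from h import *
np.set_printoptions(precision=4,suppress=True)
for i in range(5):
    p,r,o=cur();print(p,o["joint_pos"],o["clock"],o["joint_vel"]);bot.camera("side")
```

```text
[ 0.5958 -0.1736  0.0914] [-0.3555  0.3858 -0.2775  0.5952  0.1532  0.1816] 3.825 [-0.0009  0.003  -0.0015 -0.0008  0.0009 -0.0021]
[ 0.5957 -0.1735  0.0914] [-0.3555  0.3859 -0.2776  0.5952  0.1532  0.1816] 3.875 [-0.0004 -0.0006 -0.0033  0.0003 -0.0028 -0.002 ]
[ 0.5957 -0.1735  0.0913] [-0.3555  0.386  -0.2777  0.5952  0.1532  0.1816] 3.925 [-0.0017  0.0026 -0.0031 -0.0006  0.0002 -0.0026]
[ 0.5956 -0.1735  0.0912] [-0.3555  0.3861 -0.2778  0.5952  0.1532  0.1816] 3.975 [-0.0008  0.0018 -0.0007 -0.0019 -0.0001 -0.0002]
[ 0.5955 -0.1735  0.091 ] [-0.3555  0.3862 -0.2779  0.5952  0.1532  0.1816] 4.025 [-0.0011  0.0014  0.0003 -0.0001 -0.0008  0.0006]
```

Run:
```python
from mv import *
a=np.radians(153);R1=tool(-n,[np.cos(a),np.sin(a),0])
rows(D2+.016*n,R1,2)
```

```text
[-0.6,2.1,1,-0.002,-0,-0.006,-0.7,2.1,1,-0.003,-0,-0.006]
end [ 0.59918719 -0.17041235  0.09027947] [0.24376916 0.9541779  0.06329304 0.16160177]
```

Call:
play_rows:
  plan: [-0.6, 2.1, 1, -0.002, 0, -0.006, -0.7, 2.1, 1, -0.003, 0, -0.006, 0, 0, 0, 0, 0, 0]

```text
clock: 4.45
eef_pos: [0.5992, -0.1702, 0.0899]
tool_rot: [0.244, 0.954, 0.063, 0.161]
ft_force: [0.0, 0.3, -0.5]
grip_width: 0.0852
```

```bash
cat > st.py <<'E'
from mv import *
np.set_printoptions(precision=4,suppress=True)
p,r,o=cur();e=p-D2;print("dial frame mm",np.array([e@xd,e@yd,e@n])*1e3,"tooly",r.apply([0,1,0])@xd,r.apply([0,1,0])@yd,"z·-n",r.apply([0,0,1])@-n)
print("F tool",r.inv().apply(o["ft_force"]),"T tool",r.inv().apply(o["ft_torque"]),o["grip_width"],o["joint_pos"],o["clock"])
E
python3 st.py
```

```text
dial frame mm [-0.0297  0.1693 15.627 ] tooly 0.5828643329137806 0.8125694491332799 z·-n 0.9999996004489798
F tool [0.2988 0.1979 0.4774] T tool [ 0.1572  0.2709 -0.0146] 0.08518345575754456 [-0.35    0.3917 -0.2736  0.5929  0.1566  0.1746] 4.45
```

Call:
play_rows:
  plan: [0, 0, 0, 0, 0, 0, 0, 0, 0, 0, 0, 0, 0, 0, 0, 0, 0, 0]
  hand: 73

```text
clock: 4.82
eef_pos: [0.5991, -0.1704, 0.0901]
tool_rot: [0.244, 0.954, 0.063, 0.161]
ft_force: [-0.2, 0.2, -0.4]
grip_width: 0.0626
```

```bash
python3 st.py
python3 - <<'E'
from mv import *
from h import *
c=bot.camera("side");crop(c,225,185,305,255,9,"pics/side3.png")
E
```

```text
dial frame mm [-0.1528 -0.021  15.7807] tooly 0.5831341575512488 0.812375865784833 z·-n 0.9999997538237114
F tool [0.3658 0.0556 0.3511] T tool [ 0.2315  0.2093 -0.0128] 0.06259919797555906 [-0.3504  0.3914 -0.2737  0.593   0.1565  0.1747] 4.825
```

View pics/side3.png

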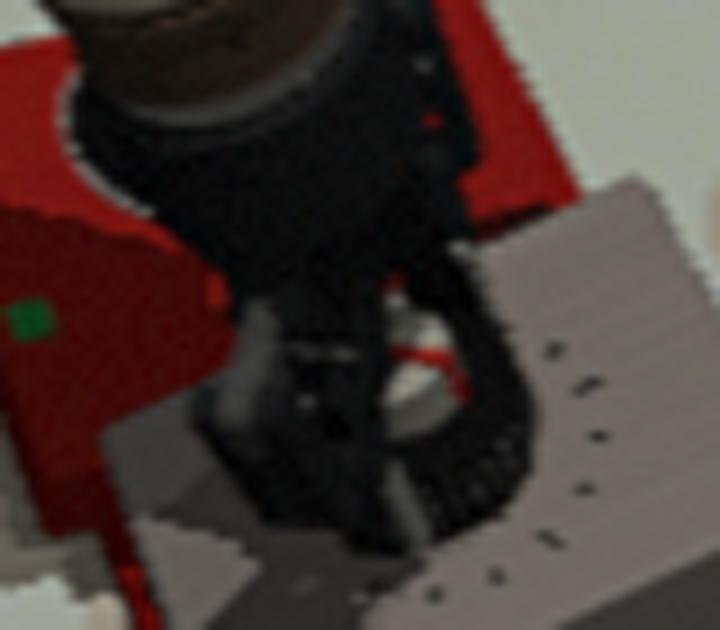

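The fingers straddle the ring, with the left pad at (410,500) beside it. At a 62.6 mm opening there is no side load, so the hand is centred to about 1 mm. Closing now.

Call:
play_rows:
  plan: [0, 0, 0, 0, 0, 0, 0, 0, 0, 0, 0, 0, 0, 0, 0, 0, 0, 0]
  hand: 50

```text
clock: 5.25
eef_pos: [0.5989, -0.1706, 0.0906]
tool_rot: [0.244, 0.954, 0.063, 0.161]
ft_force: [-4.3, -0.2, 5.2]
grip_width: 0.0586
```

```bash
python3 st.py
```

```text
dial frame mm [-0.2135 -0.1422 16.3464] tooly 0.5833041793041432 0.8122537559955275 z·-n 0.999999865800042
F tool [ 2.0373 -1.0027 -6.3832] T tool [0.387  0.6528 0.0059] 0.05855035585029396 [-0.3506  0.3903 -0.2738  0.5938  0.1562  0.1747] 5.25
```

Call:
play_rows:
  plan: [0, 0, 0, 0, 0, 0.17, 0, 0, 0, 0, 0, 0.17, 0, 0, 0, 0, 0, 0.17, 0, 0, 0, 0, 0, 0.17, 0, 0, 0, 0, 0, 0]

```text
clock: 5.88
eef_pos: [0.5987, -0.1708, 0.0905]
tool_rot: [0.549, 0.818, 0.113, 0.131]
ft_force: [-5.1, -1.5, 5.8]
grip_width: 0.0579
```

```bash
python3 st.py
```

```text
dial frame mm [-0.4432 -0.3199 16.3467] tooly 0.9646859774186184 0.26340082509424323 z·-n 0.9999995147801771
F tool [-0.0628 -3.035  -7.2695] T tool [0.9418 0.2311 0.1226] 0.057880606953416736 [-0.3508  0.3903 -0.2739  0.594   0.1558  0.8559] 5.875
```

Call:
play_rows:
  plan: [0, 0, 0, 0, 0, 0.177, 0, 0, 0, 0, 0, 0.177, 0, 0, 0, 0, 0, 0.177, 0, 0, 0, 0, 0, 0.177, 0, 0, 0, 0, 0, 0.177, 0, 0, 0, 0, 0, 0.177, 0, 0, 0, 0, 0, 0.177, 0, 0, 0, 0, 0, 0.177, 0, 0, 0, 0, 0, 0.177, 0, 0, 0, 0, 0, 0.177, 0, 0, 0, 0, 0, 0]

```text
clock: 7.25
eef_pos: [0.598, -0.1704, 0.0902]
tool_rot: [0.981, 0.093, 0.173, -0.005]
ft_force: [-6.5, -0.0, 7.1]
grip_width: 0.0581
```

```bash
python3 st.py
python3 - <<'E'
from mv import *
from h import *
for s in ("side","top"):
    c=bot.camera(s);np.savez(s+"4.npz",**c);crop(c,*((240,195,310,255) if s=="side" else (265,160,345,230)),8,f"pics/{s}4.png")
E
```

```text
dial frame mm [-1.106   0.1721 16.2928] tooly 0.06703382389467022 -0.9977502003026522 z·-n 0.9999975817443325
F tool [-3.5624 -1.0358 -8.9133] T tool [ 0.373  -1.1422  0.0804] 0.05812267953809173 [-0.3508  0.3902 -0.2746  0.595   0.1564  2.6259] 7.25
```

View pics/side4.png

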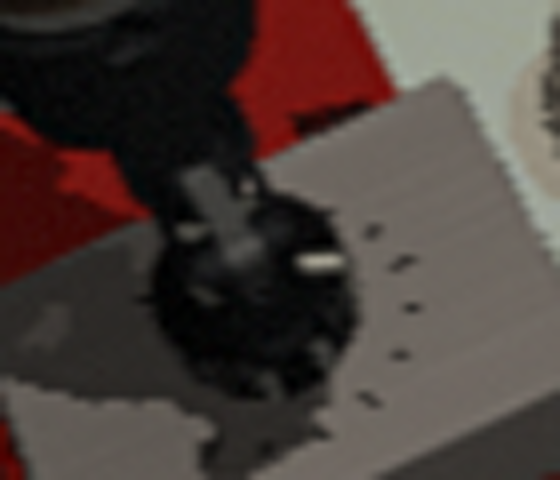

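View pics/top4.png

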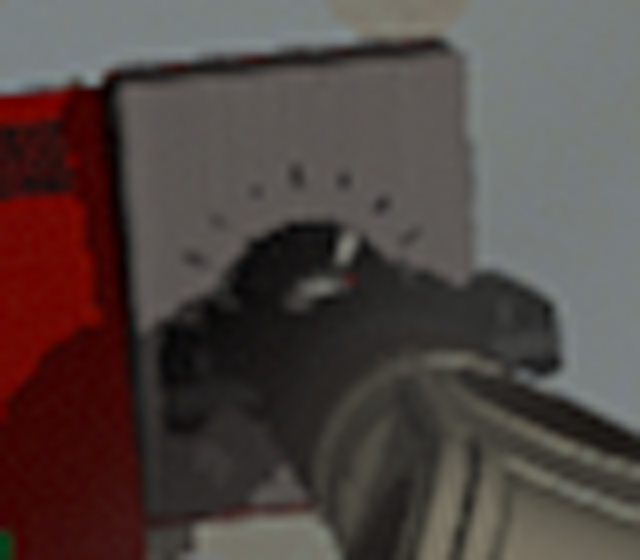

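```bash
python3 ang.py 4
```

```text
Traceback (most recent call last):
  File "ang.py", line 23, in <module>
    print(nme,"core red n",len(p),"mean",np.average(p,axis=0,weights=w),"angle of mean",angle(np.average(p,axis=0,weights=w)))
                                         ~~~~~~~~~~^^^^^^^^^^^^^^^^^^^^
ZeroDivisionError: Weights sum to zero, can't be normalized
```

```bash
sed -i 's/        far=.*/        if len(p)<2: p=np.ones((2,2));w=np.ones(2)/' ang.py; python3 ang.py 4
```

```text
top core red n 2 mean [1. 1.] angle of mean 1.5706018366025516
  core centre est [14.80886336  2.64046603] [16.69898473  7.02239929] [12.91874199 -1.74146723] 8
  white 6 [23.05103935 -9.98275999] 25.119831050289598 2.764687799284013 125.0
side core red n 2 mean [1. 1.] angle of mean 1.5706018366025516
  core centre est [6.87334702 4.87843052] [12.90379512 16.13855292] [ 0.84289893 -6.38169188] 6
  white 10 [22.36291114 -7.44291362] 23.56897871415939 2.677292087537886 163.0
```

```bash
cat > core.py <<'E'
from ang import *
import sys
off={"top":(1.37,.46),"side":(.15,2.75)}
def core(nm,s):
    c=load(nm+s);S=8
    # upsample for subpixel
    f=c["frame"].astype(np.float32);red=f[...,2]-np.maximum(f[...,1],f[...,0])
    rb=red[150:260,240:330];v,u=np.mgrid[150:260,240:330];uv=np.stack([u,v],-1).reshape(-1,2)
    q=onplane(c,uv,.048)-off[nm];w=np.clip(rb.reshape(-1)-12,0,None);r=np.hypot(*q.T)
    for R in (12,14,16):
        k=(r<R)&(w>0);p=q[k];ww=w[k]
        # direction through centre: angle maximizing sum
        m=np.average(p,axis=0,weights=ww);C=np.cov(p.T,aweights=ww);e=np.linalg.eigh(C)[1][:,1];e*=np.sign(e@m)
        M=(p*ww[:,None]).T@p;e2=np.linalg.eigh(M)[1][:,1];e2*=np.sign(e2@m)
        print(nm,s,R,k.sum(),"mean",m,"ang mean %.3f pca %.3f thru-centre %.3f"%(angle(m),angle(e),angle(e2)))
for a in sys.argv[1:]: core(*a.split(":"))
E
python3 core.py top:0 side:0 side:1 side:2
```

```text
top 0 12 11 mean [ 4.47056761 -4.22248078] ang mean 3.113 pca 3.056 thru-centre 3.101
top 0 14 13 mean [ 5.41232332 -4.96475785] ang mean 3.098 pca 3.033 thru-centre 3.084
top 0 16 14 mean [ 5.93504617 -5.52518388] ang mean 3.106 pca 3.074 thru-centre 3.099
side 0 12 15 mean [ 4.4334162  -2.56016127] ang mean 2.880 pca 3.036 thru-centre 2.930
side 0 14 18 mean [ 5.38489235 -3.35115773] ang mean 2.913 pca 3.037 thru-centre 2.951
side 0 16 21 mean [ 6.19255613 -4.06709354] ang mean 2.937 pca 3.048 thru-centre 2.971
side 1 12 16 mean [ 4.40937296 -2.56439437] ang mean 2.883 pca 3.038 thru-centre 2.933
side 1 14 19 mean [ 5.3542081  -3.33964501] ang mean 2.914 pca 3.035 thru-centre 2.952
side 1 16 22 mean [ 6.1524535  -4.04707811] ang mean 2.938 pca 3.046 thru-centre 2.971
side 2 12 15 mean [ 5.08784066 -3.18102177] ang mean 2.915 pca 3.022 thru-centre 2.938
side 2 14 18 mean [ 6.05647797 -3.97480808] ang mean 2.937 pca 3.024 thru-centre 2.956
side 2 16 21 mean [ 6.88017755 -4.70145722] ang mean 2.955 pca 3.038 thru-centre 2.974
```

Call:
play_rows:
  plan: [0, 0, 0, 0, 0, 0.12, 0, 0, 0, 0, 0, 0.12, 0, 0, 0, 0, 0, 0, 0, 0, 0, 0, 0, 0]

```text
clock: 7.85
eef_pos: [0.598, -0.1702, 0.0902]
tool_rot: [0.985, -0.024, 0.171, -0.026]
ft_force: [-7.1, 0.4, 7.0]
grip_width: 0.0583
```

Call:
play_rows:
  plan: [0, 0, 0, 0, 0, 0, 0, 0, 0, 0, 0, 0, 0, 0, 0, 0, 0, 0]
  hand: 100

```text
clock: 8.22
eef_pos: [0.5994, -0.1704, 0.09]
tool_rot: [0.985, -0.024, 0.172, -0.026]
ft_force: [0.4, -0.5, 0.4]
grip_width: 0.0855
```

```bash
python3 st.py
```

```text
dial frame mm [ 0.0774 -0.0103 15.6091] tooly -0.16999302363735935 -0.9854451678791787 z·-n 0.99999983756103
F tool [ 0.5455  0.4272 -0.2588] T tool [-0.0057 -0.2921  0.0204] 0.08548174146232547 [-0.3502  0.3918 -0.2734  0.5926  0.1566  2.8647] 8.225
```

Backing off along the axis, then taking the hand aside for a clear look.

Call:
play_rows:
  plan: [0, 0, -30, 0, 0, 0, 0, 0, -40, 0, 0, 0, 0, 0, -55, 0, 0, 0, 0, 0, -60, 0, 0, 0, 0, 0, -60, 0, 0, 0, 0, 0, 0, 0, 0, 0]

```text
clock: 8.98
eef_pos: [0.5179, -0.1821, 0.3274]
tool_rot: [0.984, -0.024, 0.177, -0.023]
ft_force: [0.3, -0.9, 0.0]
grip_width: 0.0854
```

```bash
python3 st.py
python3 - <<'E'
from mv import *
from h import *
for s in ("side","top"):
    c=bot.camera(s);np.savez(s+"5.npz",**c);crop(c,*((240,195,310,255) if s=="side" else (265,160,345,230)),8,f"pics/{s}5.png")
E
python3 core.py side:5 top:5; python3 ang.py 5
```

```text
dial frame mm [  3.902   -1.6722 266.8544] tooly -0.16880934669484746 -0.9856402563201363 z·-n 0.9999293189731331
F tool [0.3308 0.9327 0.0182] T tool [-0.0782 -0.2642  0.026 ] 0.08537187315292674 [-0.4346  0.0752 -0.0346  1.1493  0.1818  2.7842] 8.975
side 5 12 16 mean [ 4.42403841 -2.55492332] ang mean 2.880 pca 3.037 thru-centre 2.931
side 5 14 19 mean [ 5.36627199 -3.34185428] ang mean 2.913 pca 3.039 thru-centre 2.952
side 5 16 22 mean [ 6.17111526 -4.05570789] ang mean 2.937 pca 3.049 thru-centre 2.972
top 5 12 12 mean [ 4.41613173 -4.1508578 ] ang mean 3.110 pca 3.046 thru-centre 3.096
top 5 14 15 mean [ 5.36365055 -4.89317705] ang mean 3.096 pca 3.027 thru-centre 3.080
top 5 16 16 mean [ 5.87890485 -5.44746751] ang mean 3.103 pca 3.070 thru-centre 3.096
top core red n 8 mean [ 6.83745585 -4.504639  ] angle of mean 2.938549212090602
  line dir angle 2.945328291269452
  core centre est [ 1.36624648 -0.81578736] [16.69898473 13.80888738] [-13.96649176 -15.44046211] 96
  white 7 [ 19.39195579 -14.36287435] 24.131724122562296 2.993497606370462 120.0
side core red n 14 mean [ 6.20899772 -1.2524695 ] angle of mean 2.555047384566232
  line dir angle 3.071234966046087
  core centre est [0.15311279 2.75254714] [15.29577377 18.8557348 ] [-14.98954819 -13.35064052] 124
  white 8 [ 19.68436311 -12.78390741] 23.471310991578648 2.9319848279841594 159.0
```

View pics/side5.png

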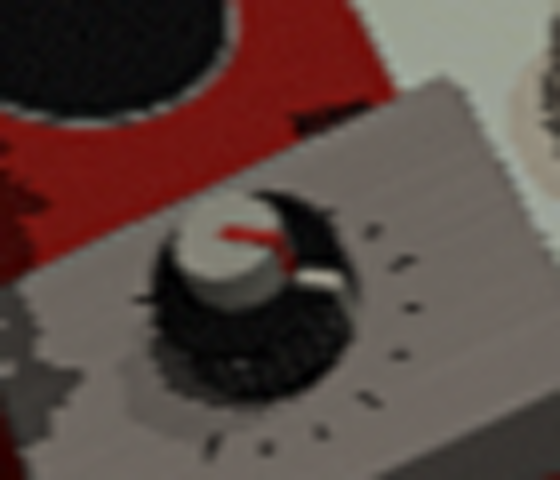

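View pics/top5.png

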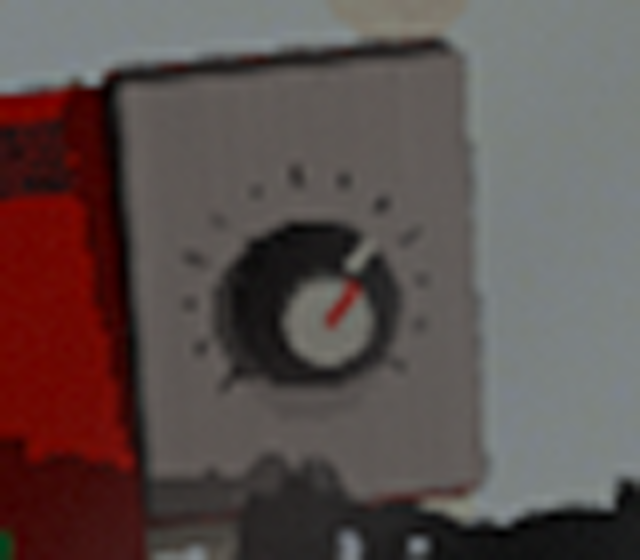

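Run:
```python
from ang import *
off={"top":(1.37,.46),"side":(.15,2.75)}
for nm in ("side","top"):
    c=load(nm+"5");o=np.array(off[nm])/1000
    def pr(a,r,h):
        th=2.356-a;x=r*np.cos(th)+o[0];y=r*np.sin(th)+o[1]
        return proj(c,D+x*xd+y*yd+h*n)
    for a in (2.93,3.03,3.13):
        print(nm,a,[pr(a,r/1000,h/1000).round(1).tolist() for r,h in ((0,48),(8,48),(16,48),(16,40),(16,32),(20,30),(30,30))])
    f=c["frame"].astype(int);red=f[...,2]-np.maximum(f[...,1],f[...,0])
    u0,v0=(264,222) if nm=="side" else (302,192)
    print(u0,v0);print(red[v0:v0+11,u0:u0+16]);print(f[...,1][v0:v0+11,u0:u0+20])
```

```text
side 2.93 [[267.7, 223.8], [270.9, 223.9], [274.1, 223.9], [275.1, 225.9], [276.0, 228.0], [277.9, 228.5], [281.9, 228.5]]
side 3.03 [[267.7, 223.8], [270.8, 224.1], [273.9, 224.5], [274.9, 226.5], [275.9, 228.5], [277.6, 229.2], [281.5, 229.6]]
side 3.13 [[267.7, 223.8], [270.7, 224.4], [273.6, 225.0], [274.6, 227.0], [275.6, 229.1], [277.3, 229.9], [281.1, 230.6]]
264 222
[[  1   2   1   0   1  -1  -2  -1  -1   0   0  -1  -1  -1  -1   0]
 [  1   1   3  25  62  67  57  43  29  28  20   5  -1  -1  -1   0]
 [  1   3  13  45  92 110 107 107 106 100  77  37   4  -3  -1   0]
 [  2   1   0   1   6  15  22  33  46  60  71  41   3  -2  -1  -2]
 [  2   2   1   0  -1  -1  -2  -2  -3   2  36  52  28   3  -2  -2]
 [  2   2   1   2   1   0   0   1  -1  -2  14  51  49   7   0  -1]
 [  2   2   0   1   2   2   2   1   0  -1   7  42  50   4   0   1]
 [  1   2   3   3   2   2   1   1   1   0   1  18  21   2   3   4]
 [  1   1   1   1   1   1   1  -1   0   1  -1   2   4   1   2   2]
 [  0   1   0   1   0   0   0   2   2   2   0   0   1   0   0   0]
 [  0   1   0   0   2   2   1   2   2   1  -1   0  -1
[... 2122 characters left out ...]
  81  93
   92  92]
 [ 58  78  92  98 101  92  55  26  34  35  40  37  60  87  89  74  81  93
   92  93]
 [ 83 112 116 119 122 101  50  51  57  34  39  38  48  79  93  93  91  92
   92  92]
 [108 118 116 118 111  70  32  85  88  43  38  40  49  78  94  91  91  91
   91  91]
 [118 115 114 111  80  30  68 108 104  62  38  41  49  77  93  93  92  91
   91  93]
 [115 113 114  91  40  54 101 116 111  79  35  40  57  83  90  83  88  93
   91  94]
 [113 111 113  90  54  92 116 113 110  80  36  40  62  86  82  69  83  91
   91  92]
 [114 109 111 106  99 106 112 112 102  67  37  42  68  90  85  80  87  92
   92  93]
 [117 111 111 111 112 112 109 113  97  56  39  46  76  93  91  91  92  91
   92  93]]
```

Run:
```python
from h import *
for n in ("top","side"):
    c=load(n+"0");W=cloud(c);hsv=cv2.cvtColor(c["frame"],cv2.COLOR_BGR2HSV)
    bl=(hsv[...,0]>100)&(hsv[...,0]<125)&(hsv[...,1]>100)&(W[...,0]<.56)&(W[...,1]>.18)&(W[...,1]<.35)
    p=W[bl&(W[...,2]>.03)];mu=np.median(p,0)
    k=bl&(W[...,2]>.05);q=W[k];print(n,len(p),len(q),"z",np.median(q[:,2]))
    for Q in (p,q):
        C=np.cov(Q[:,:2].T);e=np.linalg.eigh(C)[1][:,1];e*=np.sign(e[1]);print(" mean",Q.mean(0),"axis deg",np.degrees(np.arctan2(e[1],e[0])),"extent along",np.percentile(Q[:,:2]@e,[.5,99.5]),"across",np.percentile(Q[:,:2]@[e[1],-e[0]],[.5,99.5]), "rect",cv2.minAreaRect(Q[:,:2].astype(np.float32)))
    crop(c,*((135,210,185,250) if n=="top" else (190,125,235,175)),12,f"pics/jug_{n}.png")
    # full silhouettes incl rim/base: height>1cm
    k=(W[...,2]>.015)&(W[...,0]>.44)&(W[...,0]<.55)&(W[...,1]>.2)&(W[...,1]<.34);Q=W[k];print(" all",cv2.minAreaRect(Q[:,:2].astype(np.float32)),Q.min(0),Q.max(0))
```

```text
top 486 314 z 0.05427891615498892
 mean [0.49625408 0.26435997 0.05088262] axis deg 90.21962125778853 extent along [0.22051987 0.30526854] across [0.4712249  0.52275768] rect ((0.4953898787498474, 0.26462090015411377), (0.051530275493860245, 0.0859270989894867), 1.4650862216949463)
 mean [0.49458603 0.26466277 0.05425867] axis deg 89.76339722791049 extent along [0.2244324  0.30906942] across [0.47353292 0.51131108] rect ((0.49345412850379944, 0.2647783160209656), (0.08538688719272614, 0.03931281715631485), 89.31879425048828)
 all ((0.49383744597435, 0.2665795087814331), (0.05498957261443138, 0.09155776351690292), 1.7237697839736938) [0.46765357 0.22072517 0.01677188] [0.52266497 0.31269318 0.0612022 ]
side 271 203 z 0.0567522896682352
 mean [0.49260018 0.26442273 0.05359746] axis deg 94.17210767603004 extent along [0.18641871 0.27271857] across [0.48503635 0.5378018 ] rect ((0.4937589764595032, 0.26882266998291016), (0.05199981853365898, 0.09384103864431381), 1.0488942861557007)
 mean [0.49469003 0.26500553 0.05626849] axis deg 92.08963621332782 extent along [0.2056112  0.29118995] across [0.48410747 0.52648011] rect ((0.4957653880119324, 0.2689823508262634), (0.04278065636754036, 0.0936330035328865), 1.882844090461731)
 all ((0.49571770429611206, 0.26971590518951416), (0.05602318048477173, 0.09901667386293411), 0.8759719729423523) [0.46747116 0.22025269 0.01534623] [0.52397032 0.3191989  0.06291198]
```

View pics/jug_top.png

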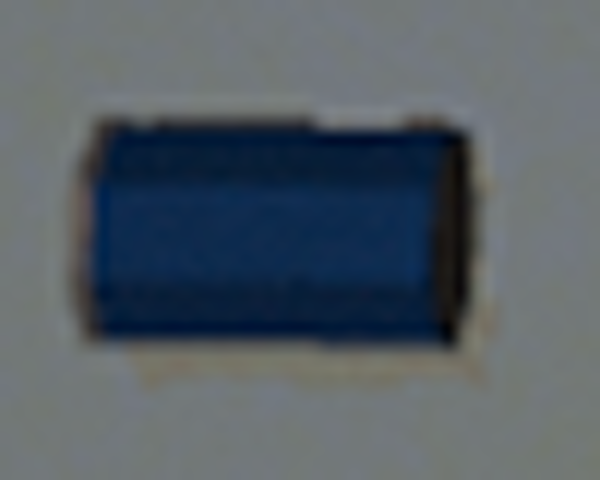

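View pics/jug_side.png

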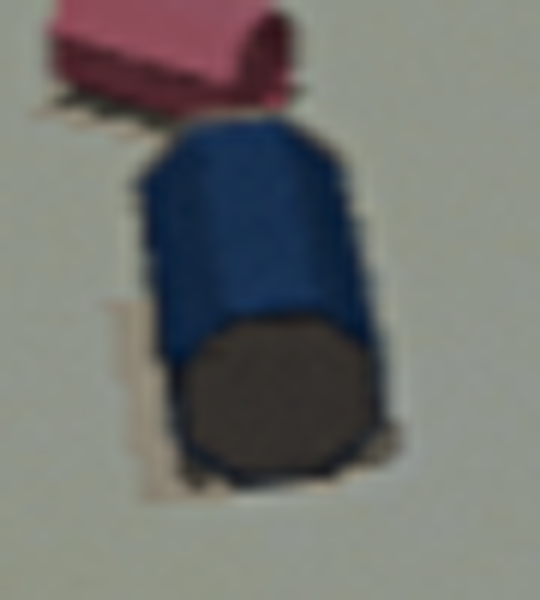

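```bash
cat > jug.py <<'E'
from mv import *
am=np.radians(91);m=np.array([np.cos(am),np.sin(am),0]);up=np.array([0,0,1.]);tau=np.radians(30)
C=np.array([.495,.2705,.028])
a0=-np.sin(tau)*m-np.cos(tau)*up
RG=tool(a0,-np.cos(tau)*m+np.sin(tau)*up)
PG=C+.007*a0; PP=PG-.10*a0
E
python3 - <<'E'
from jug import *
np.set_printoptions(precision=4,suppress=True)
p,r,o=cur();print(o["joint_pos"]);
print(PP,PG)
Rm=r*R.from_rotvec([0,0,-2.0])
s=rows(np.array([.47,.0,.34]),Rm,11)
print((s[1].inv()*RG).as_rotvec())
E
```

```text
[-0.4337  0.0802 -0.0418  1.1475  0.1815  2.7843]
[0.4942 0.317  0.1085] [0.4951 0.267  0.0219]
[-4.3,-16.3,-2.4,0,-0,-0.182,-1.2,-16.9,-2.3,0,-0,-0.182,1.8,-16.8,-2.4,0,-0,-0.181,4.8,-16.2,-2.4,0,-0,-0.182,7.6,-15.1,-2.3,0,0,-0.182,10.3,-13.4,-2.4,0,-0,-0.182,12.5,-11.4,-2.4,0,-0,-0.182,14.3,-8.9,-2.3,0,0,-0.182,15.8,-6.1,-2.4,0,0,-0.181,16.6,-3.2,-2.4,0,0,-0.182,16.9,-0.2,-2.3,-0,0,-0.182]
end [0.47 0.   0.34] [0.5521 0.8154 0.1143 0.1316]
[ 0.6911  0.6224 -2.7335]
```

Call:
play_rows:
  plan: [-4.3, -16.3, -2.4, 0, 0, -0.182, -1.2, -16.9, -2.3, 0, 0, -0.182, 1.8, -16.8, -2.4, 0, 0, -0.181, 4.8, -16.2, -2.4, 0, 0, -0.182, 7.6, -15.1, -2.3, 0, 0, -0.182, 10.3, -13.4, -2.4, 0, 0, -0.182, 12.5, -11.4, -2.4, 0, 0, -0.182, 14.3, -8.9, -2.3, 0, 0, -0.182, 15.8, -6.1, -2.4, 0, 0, -0.181, 16.6, -3.2, -2.4, 0, 0, -0.182, 16.9, -0.2, -2.3, 0, 0, -0.182]

```text
clock: 10.45
eef_pos: [0.469, 0.0011, 0.3368]
tool_rot: [0.55, 0.818, 0.113, 0.129]
ft_force: [0.6, -0.5, 0.4]
grip_width: 0.0853
```

Run:
```python
from jug import *
np.set_printoptions(precision=4,suppress=True)
p,r,o=cur();print(o["joint_pos"],p,o["clock"]);
print((r.inv()*RG).as_rotvec())
s=rows(PP+[0,0.0,.08],RG,17)
```

```text
[-0.0306 -0.1082 -0.1885  1.1505  0.0527  1.1623] [0.469  0.0011 0.3368] 10.45
[ 0.6916  0.6148 -2.7268]
[17.5,5.3,9.5,0.041,0.036,-0.16,16,8.4,9.8,0.04,0.036,-0.161,14.1,11.3,10,0.041,0.036,-0.16,11.7,13.7,9.9,0.041,0.037,-0.161,9,15.7,9.7,0.04,0.036,-0.16,5.9,17.4,9.3,0.041,0.036,-0.16,2.8,18.4,8.7,0.041,0.036,-0.161,-0.5,19,8,0.04,0.036,-0.16,-3.9,18.9,7.2,0.041,0.037,-0.161,-7.1,18.3,6.1,0.041,0.036,-0.16,-10.1,17.1,5.2,0.041,0.036,-0.16,-13,15.5,4,0.04,0.036,-0.161,-15.4,13.4,3,0.041,0.036,-0.16,-17.4,10.8,1.9,0.041,0.036,-0.161,-18.9,7.9,0.9,0.04,0.036,-0.16,-20.1,4.8,-0.2,0.041,0.037,-0.16,-20.5,1.6,-1,0.041,0.036,-0.161]
end [0.4942 0.317  0.1886] [-0.689   0.6769 -0.1848 -0.1814]
```

Call:
play_rows:
  plan: [17.5, 5.3, 9.5, 0.041, 0.036, -0.16, 16, 8.4, 9.8, 0.04, 0.036, -0.161, 14.1, 11.3, 10, 0.041, 0.036, -0.16, 11.7, 13.7, 9.9, 0.041, 0.037, -0.161, 9, 15.7, 9.7, 0.04, 0.036, -0.16, 5.9, 17.4, 9.3, 0.041, 0.036, -0.16, 2.8, 18.4, 8.7, 0.041, 0.036, -0.161, -0.5, 19, 8, 0.04, 0.036, -0.16, -3.9, 18.9, 7.2, 0.041, 0.037, -0.161, -7.1, 18.3, 6.1, 0.041, 0.036, -0.16, -10.1, 17.1, 5.2, 0.041, 0.036, -0.16, -13, 15.5, 4, 0.04, 0.036, -0.161, -15.4, 13.4, 3, 0.041, 0.036, -0.16, -17.4, 10.8, 1.9, 0.041, 0.036, -0.161, -18.9, 7.9, 0.9, 0.04, 0.036, -0.16, -20.1, 4.8, -0.2, 0.041, 0.037, -0.16, -20.5, 1.6, -1, 0.041, 0.036, -0.161]

```text
clock: 12.58
eef_pos: [0.4968, 0.3168, 0.1886]
tool_rot: [0.689, -0.677, 0.185, 0.183]
ft_force: [0.2, 0.1, -0.1]
grip_width: 0.0855
```

Run:
```python
from jug import *
np.set_printoptions(precision=4,suppress=True)
p,r,o=cur();print(o["joint_pos"],p,o["clock"]);
print((r.inv()*RG).as_rotvec())
s=rows(PP,RG,4)
```

```text
[ 0.7534  0.7326  0.5285  1.739  -0.3812 -0.7622] [0.4968 0.3168 0.1886] 12.575
[ 0.0006 -0.0029  0.0001]
[-10.1,0.7,17.3,0,-0.001,0,-10.1,0.6,17.2,0,-0,0,-10.1,0.7,17.3,0,-0.001,0,-10.1,0.6,17.3,0.001,-0.001,0]
end [0.4942 0.317  0.1085] [ 0.689  -0.677   0.1847  0.1812]
```

Call:
play_rows:
  plan: [-10.1, 0.7, 17.3, 0, -0.001, 0, -10.1, 0.6, 17.2, 0, 0, 0, -10.1, 0.7, 17.3, 0, -0.001, 0, -10.1, 0.6, 17.3, 0, -0.001, 0, 0, 0, 0, 0, 0, 0]

```text
clock: 13.2
eef_pos: [0.4934, 0.3157, 0.1079]
tool_rot: [0.687, -0.679, 0.184, 0.183]
ft_force: [0.3, -0.4, 0.7]
grip_width: 0.0856
```

Run:
```python
from jug import *
from h import *
np.set_printoptions(precision=4,suppress=True)
p,r,o=cur();print(o["joint_pos"],p,PP,o["clock"]);
print((r.inv()*RG).as_rotvec())
c=bot.camera("side");crop(c,160,60,310,210,4,"pics/side6.png")
c=bot.camera("top");crop(c,60,140,210,260,5,"pics/top6.png")
s=rows(PG,RG,6)
```

```text
[ 0.7541  0.7757  0.3968  1.5654 -0.377  -0.7571] [0.4934 0.3157 0.1079] [0.4942 0.317  0.1085] 13.2
[ 0.004  -0.0007 -0.004 ]
[-0.2,0.1,16.9,0,0,-0.001,-0.2,0.1,17,0,0.001,-0.001,-0.2,0.1,16.9,0,0,-0.001,-0.2,0,17,0,0.001,-0.001,-0.2,0.1,16.9,0,0,-0.001,-0.2,0.1,17,0,0.001,-0.001]
end [0.4951 0.267  0.022 ] [ 0.6888 -0.677   0.1846  0.1817]
```

View pics/side6.png

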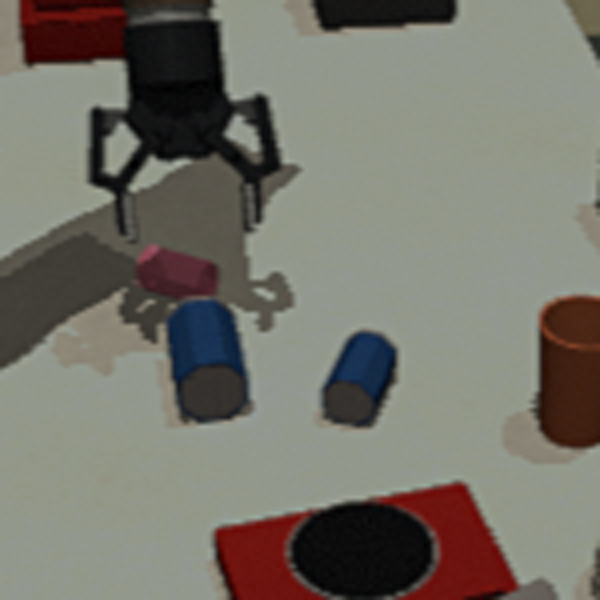

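View pics/top6.png

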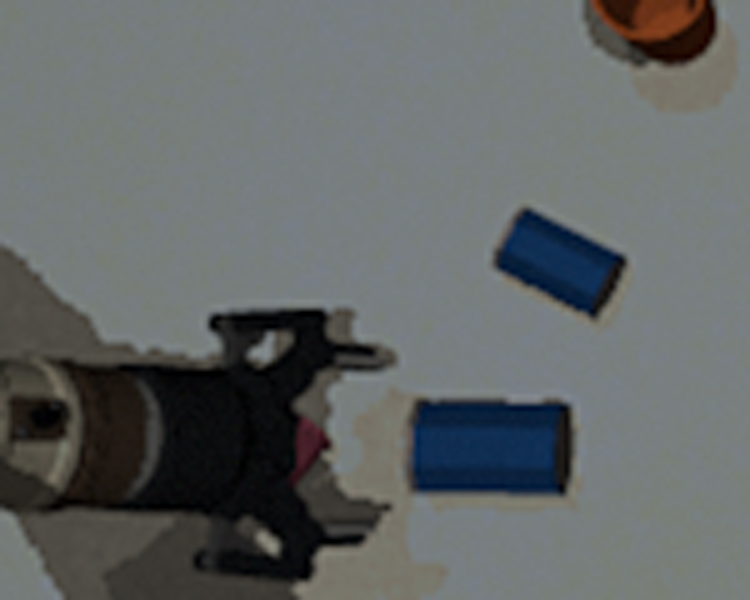

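The open fingers, at crop pixels (130,230) and (250,220) in the side view, stand symmetric about the large jug's axis. The pink and small blue jugs are clear of the path. Advancing.

Call:
play_rows:
  plan: [-0.2, 0.1, 16.9, 0, 0, -0.001, -0.2, 0.1, 17, 0, 0.001, -0.001, -0.2, 0.1, 16.9, 0, 0, -0.001, -0.2, 0, 17, 0, 0.001, -0.001, 0, 0, 0, 0, 0, 0]

```text
clock: 13.92
eef_pos: [0.4953, 0.2832, 0.0523]
tool_rot: [0.688, -0.678, 0.184, 0.181]
ft_force: [-0.2, -0.2, 1.1]
grip_width: 0.0856
```

Run:
```python
from jug import *
np.set_printoptions(precision=4,suppress=True)
p,r,o=cur();print(p,PG,o["clock"],o["ft_force"])
print((r.inv()*RG).as_rotvec())
s=rows(PG,RG,3)
```

```text
[0.4953 0.2832 0.0523] [0.4951 0.267  0.0219] 13.925 [-0.1777 -0.1888  1.1271]
[ 0.0004  0.0014 -0.0034]
[-0.4,0.2,11.5,0,0,-0.001,-0.3,0.1,11.4,0,0.001,-0.001,-0.4,0.2,11.5,0,0,-0.001]
end [0.4951 0.267  0.0219] [ 0.6888 -0.6772  0.1843  0.1814]
```

Call:
play_rows:
  plan: [-0.4, 0.2, 11.5, 0, 0, -0.001, -0.3, 0.1, 11.4, 0, 0.001, -0.001, -0.4, 0.2, 11.5, 0, 0, -0.001, 0, 0, 0, 0, 0, 0]

```text
clock: 14.42
eef_pos: [0.4948, 0.2667, 0.0211]
tool_rot: [0.689, -0.677, 0.184, 0.182]
ft_force: [-0.2, -0.7, -0.3]
grip_width: 0.0855
```

Run:
```python
from jug import *
from h import *
np.set_printoptions(precision=4,suppress=True)
p,r,o=cur();print(p,PG,o["clock"],o["ft_force"])
print((r.inv()*RG).as_rotvec())
c=bot.camera("side");crop(c,180,90,270,190,6,"pics/side7.png")
c=bot.camera("top");crop(c,110,190,200,260,7,"pics/top7.png")
```

```text
[0.4948 0.2667 0.0211] [0.4951 0.267  0.0219] 14.425 [-0.2235 -0.7211 -0.3488]
[ 0.001  -0.0002  0.0002]
```

View pics/side7.png

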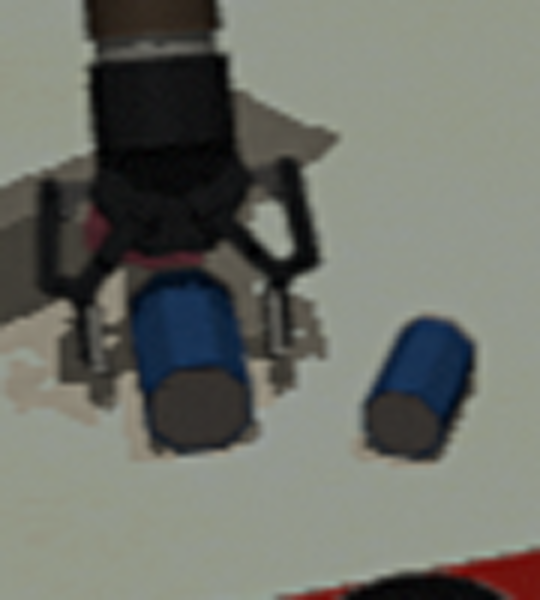

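View pics/top7.png

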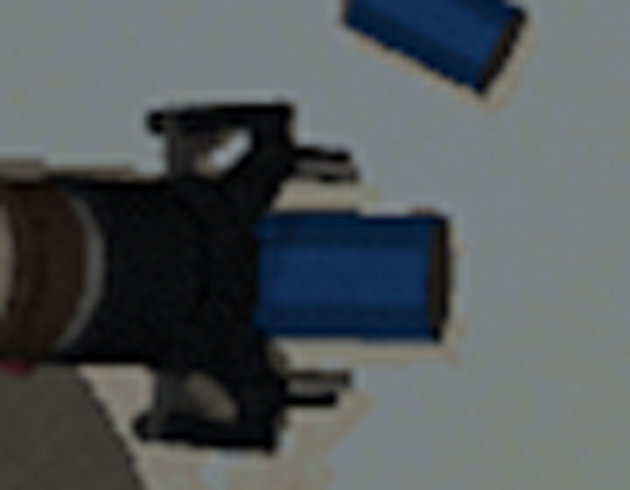

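The jug lies centred between the two fingers (side crop (95,350) and (280,330)). Closing.

Call:
play_rows:
  plan: [0, 0, 0, 0, 0, 0, 0, 0, 0, 0, 0, 0, 0, 0, 0, 0, 0, 0, 0, 0, 0, 0, 0, 0]
  hand: 30

```text
clock: 15.02
eef_pos: [0.4959, 0.2686, 0.0228]
tool_rot: [0.689, -0.677, 0.184, 0.18]
ft_force: [-0.5, 3.2, 3.3]
grip_width: 0.0549
```

Run:
```python
from jug import *
np.set_printoptions(precision=4,suppress=True)
p,r,o=cur();print(p,o["clock"],o["ft_force"],o["grip_width"])
rows(p+[0,0,.12],r,3)
```

```text
[0.4959 0.2686 0.0228] 15.025 [-0.4577  3.1574  3.2596] 0.05493387030391292
[19.9,-0.1,-34.7,0,0,0,19.9,-0.1,-34.7,0,0,0,19.9,-0.1,-34.7,0,0,0]
end [0.4959 0.2686 0.1428] [ 0.6892 -0.6773  0.1845  0.1795]
```

Call:
play_rows:
  plan: [10, 0, -17.3, 0, 0, 0, 15, 0, -26, 0, 0, 0, 18, 0, -31, 0, 0, 0, 18, 0, -31, 0, 0, 0, 15, 0, -26, 0, 0, 0, 8, 0, -14, 0, 0, 0, 0, 0, 0, 0, 0, 0]

```text
clock: 15.9
eef_pos: [0.4957, 0.2676, 0.1911]
tool_rot: [0.689, -0.678, 0.185, 0.179]
ft_force: [-0.2, 0.5, -2.7]
grip_width: 0.055
```

```bash
cat >> jug.py <<'E'
PL=np.array([.5797,.0233,.033])
def final(heading_deg,h,d=0.0):
    # returns tool pose so that the jug axis is up; jug point coordinates in tool from grasp
    pass
E
python3 - <<'E'
from jug import *
from h import *
np.set_printoptions(precision=4,suppress=True)
p,r,o=cur();print(p,o["clock"],o["ft_force"],o["grip_width"],o["joint_pos"])
for s in("side","top"):
    c=bot.camera(s);np.savez(s+"8.npz",**c);crop(c,*((170,60,270,160) if s=="side" else (80,180,220,270)),6 if s=="side" else 5,f"pics/{s}8.png")
E
```

```text
[0.4957 0.2676 0.1911] 15.9 [-0.1581  0.4974 -2.6561] 0.0549887031632049 [ 0.698   0.6462  0.3826  1.6516 -0.3986 -0.8193]
```

View pics/side8.png

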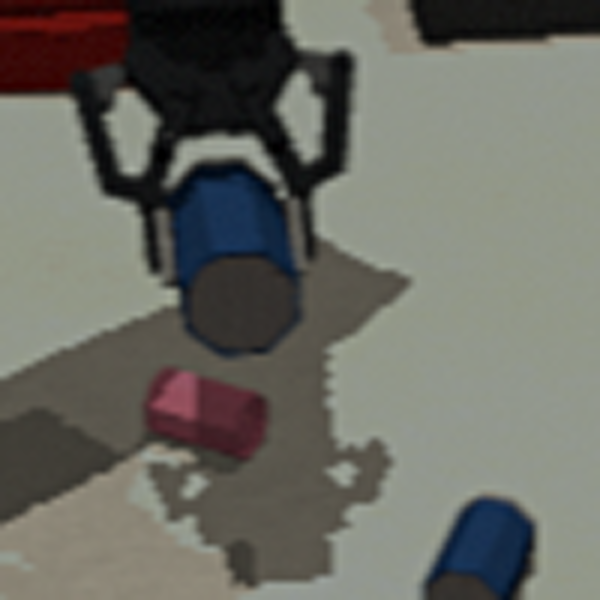

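View pics/top8.png

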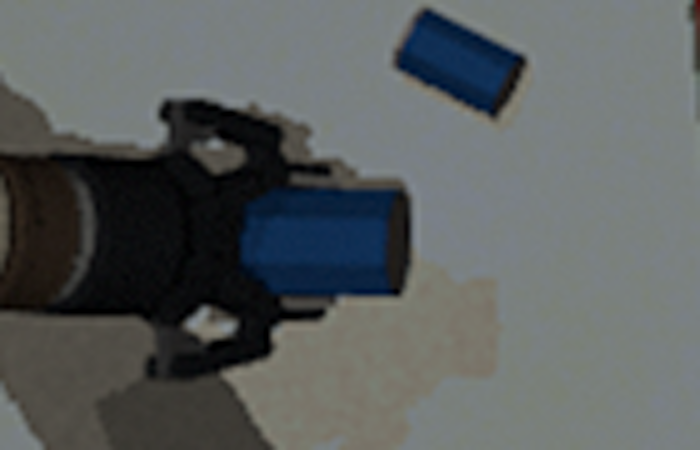

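Run:
```python
from h import *
np.set_printoptions(precision=4,suppress=True)
for n in ("top","side"):
    for s in("0","8"):
        c=load(n+s);W=cloud(c);hsv=cv2.cvtColor(c["frame"],cv2.COLOR_BGR2HSV)
        bl=(hsv[...,0]>100)&(hsv[...,0]<125)&(hsv[...,1]>100)&(W[...,0]<.56)&(W[...,0]>.44)&(W[...,1]>.18)&(W[...,1]<.35)&(W[...,2]<.25)
        p=W[bl];top=np.percentile(p[:,2],97);cx=np.mean(p[:,0])
        # top facet: |x-cx|<9mm
        q=p[abs(p[:,0]-.4955)<.009];A=np.c_[np.ones(len(q)),q[:,0]-.4955,q[:,1]-.265]
        k=np.ones(len(q),bool)
        for _ in range(5):
            x=np.linalg.lstsq(A[k],q[k,2],rcond=None)[0];k=abs(q[:,2]-A@x)<.004
        print(n,s,len(q),k.sum(),"z0,dzdx,dzdy",x,"y",q[k,1].min(),q[k,1].max(),"x",np.percentile(p[:,0],[1,99]))
```

```text
top 0 172 161 z0,dzdx,dzdy [ 0.0551 -0.075  -0.0138] y 0.2223608550147625 0.30688262343097705 x [0.4705 0.5216]
top 8 208 203 z0,dzdx,dzdy [0.2219 0.0286 0.0022] y 0.2214798325400085 0.2961904996514235 x [0.456  0.5438]
side 0 96 95 z0,dzdx,dzdy [ 0.0578 -0.0404 -0.0038] y 0.2236540242899664 0.3096109802316215 x [0.468  0.5185]
side 8 97 97 z0,dzdx,dzdy [ 0.2258  0.0048 -0.0044] y 0.22112000325775016 0.3079692151664267 x [0.4672 0.5198]
```

```bash
cat > fin.py <<'E'
from jug import *
np.set_printoptions(precision=4,suppress=True)
vt=np.load("vt.npy");mt=np.load("mt.npy")
def fpose(base,az):
    # tool frame: mt axis; want Rf mt=up, and Rf yt horizontal with heading az
    h=np.array([np.cos(np.radians(az)),np.sin(np.radians(az)),0])
    yt=np.array([0,1,0.]);yt=yt-mt*(yt@mt);yt/=np.linalg.norm(yt)
    hw=np.cross(up,h)  # left
    # choose sign: option-: final tool y = +left? test tool z.h>0
    for sg in (1,-1):
        A=np.c_[mt,yt,np.cross(mt,yt)];B=np.c_[up,sg*hw,np.cross(up,sg*hw)]
        Rf=R.from_matrix(B@A.T)
        if Rf.apply([0,0,1])@h>0: break
    return np.asarray(base)-Rf.apply(vt),Rf
E
python3 - <<'E'
from jug import *
p,r,o=cur()
B=np.array([p[0],.2205,p[2]+.0052]);mm=m.copy()
yt=r.apply([0,1,0]);mm=mm-yt*(mm@yt);mm/=np.linalg.norm(mm);mm=mm-0
np.save("vt.npy",r.inv().apply(B-p));np.save("mt.npy",r.inv().apply(mm))
import fin
print(fin.vt,fin.mt,yt,mm)
P,Rf=fin.fpose(PL+[0,0,.12],2)
print(P,Rf.as_matrix(),(r.inv()*Rf).as_rotvec(),np.linalg.norm((r.inv()*Rf).as_rotvec()))
rows(P,Rf,13)
E
```

```text
[0.0429 0.0008 0.0188] [-0.8663  0.     -0.4995] [-0.9998 -0.0174  0.0005] [-0.0174  0.9998 -0.    ]
[0.5849 0.0227 0.1996] [[-0.4992 -0.0349  0.8658]
 [-0.0174  0.9994  0.0302]
 [-0.8663  0.     -0.4995]] [ 0.4393 -1.2177  1.6339] 2.0845990687169116
[16.8,-6.6,8.7,0.034,-0.094,0.126,16.6,-8.4,7.5,0.034,-0.093,0.125,16.1,-10.3,6.2,0.033,-0.094,0.126,15.2,-12,5.1,0.034,-0.094,0.126,14,-13.7,4.2,0.034,-0.093,0.125,12.6,-15.3,3.4,0.034,-0.094,0.126,10.8,-16.6,2.9,0.034,-0.094,0.126,8.9,-17.8,2.5,0.033,-0.093,0.126,6.9,-18.7,2.4,0.034,-0.094,0.125,4.7,-19.3,2.5,0.034,-0.094,0.126,2.4,-19.7,2.8,0.034,-0.093,0.126,0.3,-19.8,3.4,0.033,-0.094,0.125,-1.8,-19.5,4.1,0.034,-0.094,0.126]
end [0.5849 0.0227 0.1995] [ 0.0151 -0.8657 -0.0089 -0.5003]
```

Call:
play_rows:
  plan: [16.8, -6.6, 8.7, 0.034, -0.094, 0.126, 16.6, -8.4, 7.5, 0.034, -0.093, 0.125, 16.1, -10.3, 6.2, 0.033, -0.094, 0.126, 15.2, -12, 5.1, 0.034, -0.094, 0.126, 14, -13.7, 4.2, 0.034, -0.093, 0.125, 12.6, -15.3, 3.4, 0.034, -0.094, 0.126, 10.8, -16.6, 2.9, 0.034, -0.094, 0.126, 8.9, -17.8, 2.5, 0.033, -0.093, 0.126, 6.9, -18.7, 2.4, 0.034, -0.094, 0.125, 4.7, -19.3, 2.5, 0.034, -0.094, 0.126, 2.4, -19.7, 2.8, 0.034, -0.093, 0.126, 0.3, -19.8, 3.4, 0.033, -0.094, 0.125, -1.8, -19.5, 4.1, 0.034, -0.094, 0.126, 0, 0, 0, 0, 0, 0, 0, 0, 0, 0, 0, 0]

```text
clock: 17.88
eef_pos: [0.5848, 0.0233, 0.199]
tool_rot: [-0.016, 0.866, 0.009, 0.499]
ft_force: [0.4, -0.8, -1.5]
grip_width: 0.0552
```

Run:
```python
from fin import *
from h import *
p,r,o=cur();P,Rf=fpose(PL+[0,0,.12],2)
print(p,P,(r.inv()*Rf).as_rotvec(),o["joint_pos"],o["ft_force"],o["grip_width"],o["clock"])
for s in("side","top"):
    c=bot.camera(s);np.savez(s+"9.npz",**c);crop(c,*((170,100,330,230) if s=="side" else (180,140,330,270)),4.5,f"pics/{s}9.png")
```

```text
[0.5848 0.0233 0.199 ] [0.5849 0.0227 0.1996] [ 0.0013 -0.0027  0.0008] [ 0.0424  0.0868 -0.9633 -0.5245 -0.0051  0.0029] [ 0.4114 -0.7557 -1.5189] 0.055199222194268614 17.875
```

View pics/side9.png

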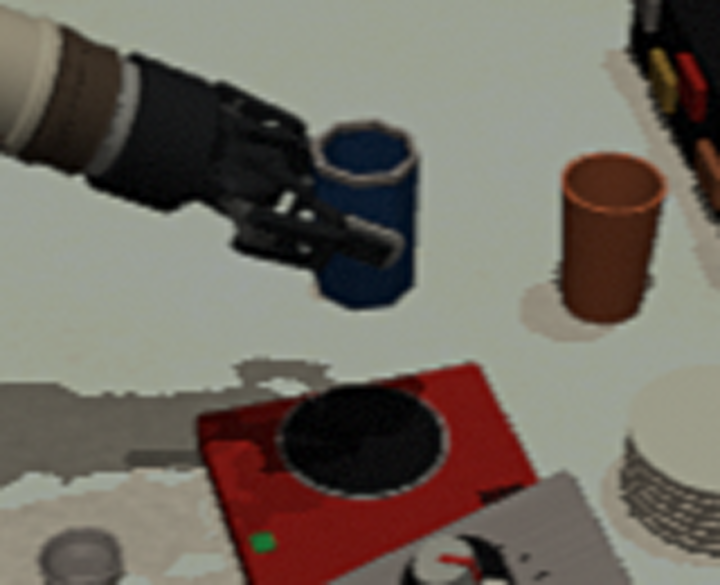

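View pics/top9.png

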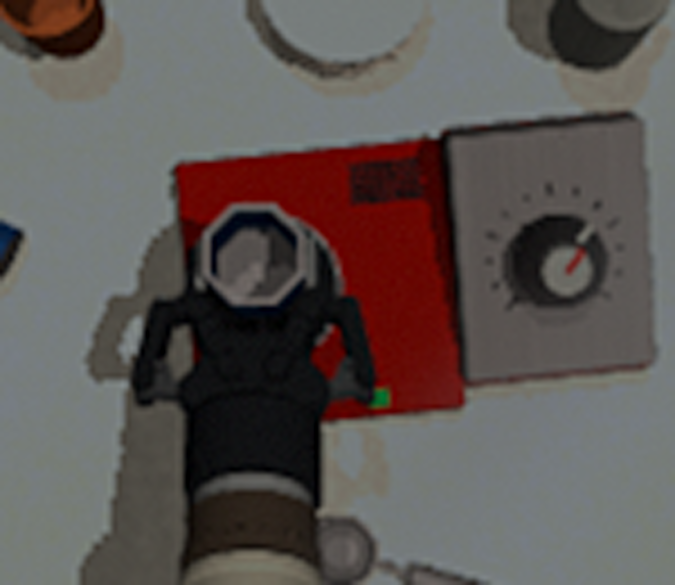

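```bash
cat > ov.py <<'E'
from fin import *
from h import *
def ov(tag,base,axis=np.array([0,0,1.])):
    for s,b in(("side",(215,110,285,190)),("top",(205,170,275,230))):
        c=load(s+tag);im=cv2.resize(c["frame"][b[1]:b[3],b[0]:b[2]],None,fx=8,fy=8,interpolation=cv2.INTER_CUBIC)
        for hgt,col in((0,(0,255,255)),(.09,(0,255,0))):
            t=np.radians(22.5+45*np.arange(8)+2);rr=.028/np.cos(np.radians(22.5))
            pts=[(proj(c,base+axis*hgt+[rr*np.cos(a),rr*np.sin(a),0])-b[:2]+.5)*8 for a in t]
            cv2.polylines(im,[np.int32(np.round(pts))],True,col,1)
        pts=[(proj(c,PL+[.05*np.cos(a),.05*np.sin(a),0])-b[:2]+.5)*8 for a in np.linspace(0,6.283,60)]
        cv2.polylines(im,[np.int32(np.round(pts))],True,(255,0,255),1)
        cv2.imwrite(f"pics/ov_{s}{tag}.png",im)
E
python3 - <<'E'
from ov import *
p,r,o=cur();base=p+r.apply(vt);print(base,r.apply(mt));ov("9",base,r.apply(mt))
E
```

```text
[0.5808 0.0243 0.1545] [-0.0016 -0.0005  1.    ]
```

View pics/ov_side9.png

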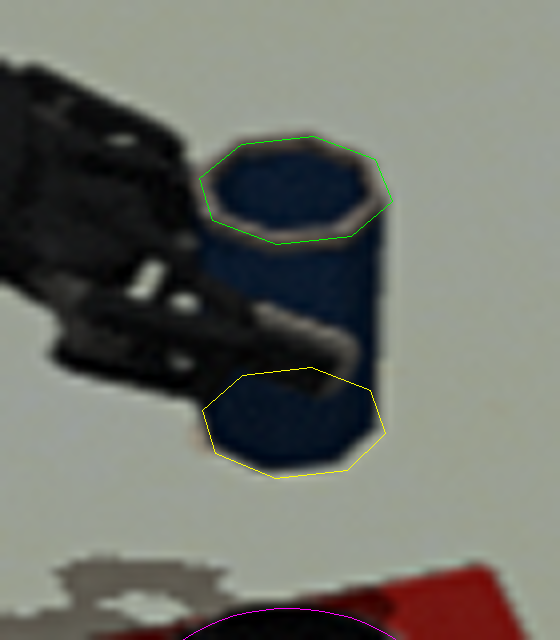

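View pics/ov_top9.png

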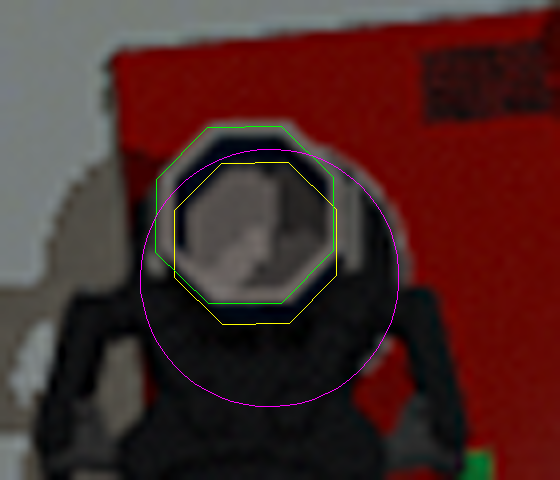

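Run:
```python
from fin import *
p,r,o=cur();P,Rf=fpose(PL+[0,0,.035],2);rows(P,Rf,6)
```

```text
[12.6,-0.2,7,0,0,0,12.6,-0.1,7.1,0.001,0.001,0,12.5,-0.2,7,-0,-0,0,12.6,-0.1,7,0,0,0,12.6,-0.2,7.1,0,0,0,12.6,-0.1,7,0.001,0.001,0.001]
end [0.5849 0.0227 0.1146] [-0.0148  0.8658  0.0087  0.5   ]
```

Call:
play_rows:
  plan: [12.6, -0.2, 7, 0, 0, 0, 12.6, -0.1, 7.1, 0.001, 0.001, 0, 12.5, -0.2, 7, 0, 0, 0, 12.6, -0.1, 7, 0, 0, 0, 12.6, -0.2, 7.1, 0, 0, 0, 12.6, -0.1, 7, 0.001, 0.001, 0.001, 0, 0, 0, 0, 0, 0]

```text
clock: 18.85
eef_pos: [0.5847, 0.0227, 0.1133]
tool_rot: [-0.015, 0.866, 0.009, 0.499]
ft_force: [-0.1, 0.4, -2.2]
grip_width: 0.0551
```

Run:
```python
from fin import *
from ov import *
p,r,o=cur();base=p+r.apply(vt);print(p,base,r.apply(mt),o["joint_pos"],o["ft_force"],o["clock"])
for s in("side","top"):
    c=bot.camera(s);np.savez(s+"10.npz",**c)
ov("10",base,r.apply(mt))
P,Rf=fpose(PL+[0,0,.006],2);rows(P,Rf,4)
```

```text
[0.5847 0.0227 0.1133] [0.5794 0.0234 0.0667] [ 0.002  -0.0005  1.    ] [ 0.0421  0.386  -1.0553 -0.9163 -0.0066  0.0044] [-0.13    0.4431 -2.1682] 18.85
[6.4,0,3.6,-0,0,-0,6.3,0,3.6,-0,0,-0.001,6.4,0,3.6,-0,0.001,0,6.4,0.1,3.5,-0.001,-0,-0]
end [0.5849 0.0227 0.0856] [-0.0152  0.8658  0.009   0.5001]
```

View pics/ov_side10.png

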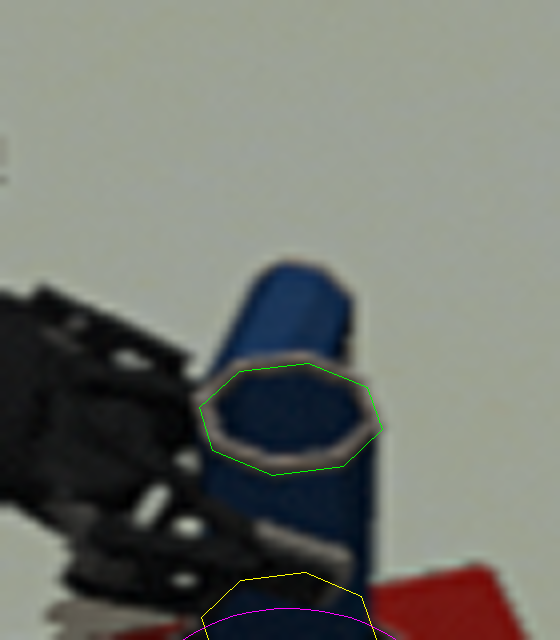

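View pics/ov_top10.png

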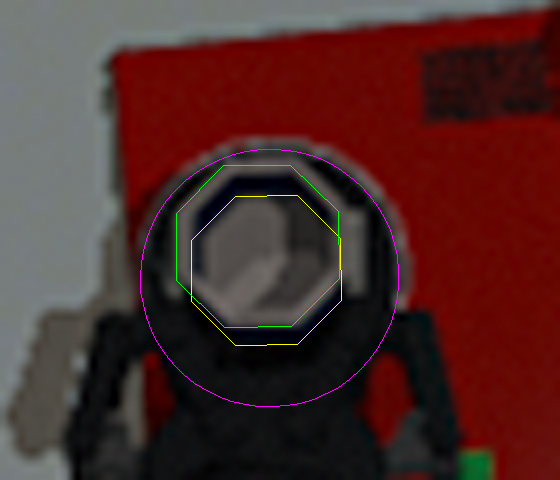

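Call:
play_rows:
  plan: [6.4, 0, 3.6, 0, 0, 0, 6.3, 0, 3.6, 0, 0, 0, 0, 0, 0, 0, 0, 0]

```text
clock: 19.32
eef_pos: [0.5838, 0.0221, 0.0984]
tool_rot: [-0.014, 0.866, 0.009, 0.499]
ft_force: [-0.4, -0.6, -1.8]
grip_width: 0.0553
```

Run:
```python
from fin import *
p,r,o=cur();base=p+r.apply(vt);print(p,base,r.apply(mt),o["joint_pos"],o["ft_force"],o["clock"])
P,Rf=fpose(PL+[0,0,.004],2);rows(P,Rf,3)
```

```text
[0.5838 0.0221 0.0984] [0.5785 0.0228 0.0519] [ 0.002  -0.0008  1.    ] [ 0.0412  0.4447 -1.067  -0.9867 -0.0066  0.0049] [-0.3878 -0.6348 -1.8097] 19.325
[4.1,0.2,2.8,-0,-0.001,-0.001,4.1,0.1,2.8,-0.001,-0,-0,4.1,0.2,2.8,-0,-0.001,-0.001]
end [0.5849 0.0227 0.0836] [-0.0152  0.8657  0.0086  0.5002]
```

Call:
play_rows:
  plan: [4.1, 0.2, 2.8, 0, -0.001, -0.001, 4.1, 0.1, 2.8, -0.001, 0, 0, 3.5, 0.2, 2.5, 0, -0.001, 0, 0, 0, 0, 0, 0, 0]

```text
clock: 19.82
eef_pos: [0.5852, 0.0227, 0.0845]
tool_rot: [-0.015, 0.866, 0.009, 0.5]
ft_force: [-0.4, -0.2, -2.6]
grip_width: 0.0552
```

Run:
```python
from fin import *
p,r,o=cur();base=p+r.apply(vt);print(p,base,r.apply(mt),o["joint_pos"],o["ft_force"],o["clock"])
P,Rf=fpose(PL+[0,0,.00],2);rows(P,Rf,4)
```

```text
[0.5852 0.0227 0.0845] [0.58   0.0234 0.0379] [-0.0006 -0.0005  1.    ] [ 0.0419  0.505  -1.0721 -1.0547 -0.0062  0.0042] [-0.4053 -0.2425 -2.605 ] 19.825
[1.1,-0,0.5,-0,0,-0,1.1,-0,0.6,-0,0,-0,1.1,-0,0.5,-0,0,-0.001,1.1,-0,0.6,-0,0.001,0]
end [0.5849 0.0227 0.0796] [-0.0152  0.8658  0.0086  0.5   ]
```

Lowering in small steps and watching for contact.

Call:
play_rows:
  plan: [1.1, 0, 0.6, 0, 0, 0, 1.1, 0, 0.6, 0, 0, 0, 0, 0, 0, 0, 0, 0]

```text
clock: 20.2
eef_pos: [0.5854, 0.0227, 0.0828]
tool_rot: [-0.015, 0.865, 0.009, 0.501]
ft_force: [-0.0, -0.0, -2.8]
grip_width: 0.0556
```

Run:
```python
from fin import *
p,r,o=cur();base=p+r.apply(vt);print(p,base,r.apply(mt),o["joint_pos"],o["ft_force"],o["clock"])
```

```text
[0.5854 0.0227 0.0828] [0.5802 0.0234 0.0362] [-0.0019 -0.0006  1.    ] [ 0.0419  0.5138 -1.0732 -1.0658 -0.0062  0.0042] [-0.0318 -0.0325 -2.7715] 20.2
```

Call:
play_rows:
  plan: [0.9, 0, 0.5, 0, 0, 0, 0.9, 0, 0.5, 0, 0, 0, 0, 0, 0, 0, 0, 0]

```text
clock: 20.58
eef_pos: [0.5853, 0.0227, 0.0806]
tool_rot: [-0.015, 0.865, 0.009, 0.501]
ft_force: [-0.9, 0.2, -2.9]
grip_width: 0.0551
```

Run:
```python
from fin import *
p,r,o=cur();base=p+r.apply(vt);print(p,base,r.apply(mt),o["joint_pos"],o["ft_force"],o["clock"])
```

```text
[0.5853 0.0227 0.0806] [0.5802 0.0234 0.034 ] [-0.0016 -0.0006  1.    ] [ 0.0419  0.5224 -1.0741 -1.0751 -0.0062  0.0042] [-0.881   0.2069 -2.9252] 20.575
```

Call:
play_rows:
  plan: [0.9, 0, 0.5, 0, 0, 0, 0, 0, 0, 0, 0, 0]

```text
clock: 20.82
eef_pos: [0.5853, 0.0227, 0.0796]
tool_rot: [-0.015, 0.865, 0.009, 0.501]
ft_force: [-0.4, -0.6, -2.5]
grip_width: 0.0549
```

Call:
play_rows:
  plan: [0.9, 0, 0.5, 0, 0, 0, 0, 0, 0, 0, 0, 0]

```text
clock: 21.08
eef_pos: [0.5853, 0.0227, 0.0785]
tool_rot: [-0.015, 0.865, 0.009, 0.501]
ft_force: [-0.1, -0.0, -2.7]
grip_width: 0.0552
```

Call:
play_rows:
  plan: [0.7, 0, 0.4, 0, 0, 0, 0, 0, 0, 0, 0, 0]

```text
clock: 21.32
eef_pos: [0.5853, 0.0227, 0.0778]
tool_rot: [-0.015, 0.865, 0.009, 0.501]
ft_force: [0.3, 0.3, -2.4]
grip_width: 0.0548
```

Call:
play_rows:
  plan: [0.7, 0, 0.4, 0, 0, 0, 0, 0, 0, 0, 0, 0]

```text
clock: 21.58
eef_pos: [0.5853, 0.0227, 0.077]
tool_rot: [-0.015, 0.865, 0.009, 0.501]
ft_force: [0.2, 0.7, -2.9]
grip_width: 0.055
```

Run:
```python
from fin import *
from ov import *
p,r,o=cur();base=p+r.apply(vt);print(p,base,r.apply(mt),o["joint_pos"],o["ft_force"],o["clock"])
c=bot.camera("side");np.savez("side11.npz",**c);crop(c,205,145,295,225,8,"pics/side11.png")
```

```text
[0.5853 0.0227 0.077 ] [0.5801 0.0234 0.0304] [-0.0017 -0.0006  1.    ] [ 0.0419  0.5374 -1.0754 -1.0916 -0.0062  0.0042] [ 0.2056  0.6993 -2.903 ] 21.575
```

View pics/side11.png

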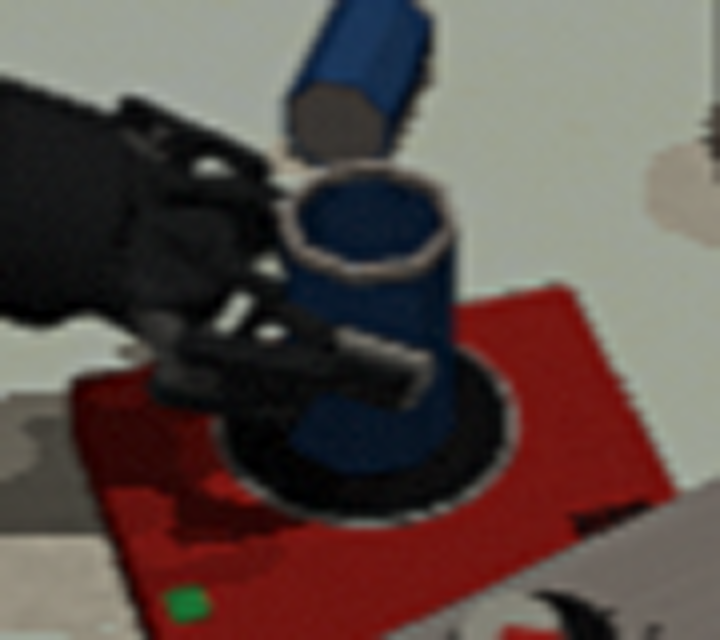

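The jug is upright over the plate, but the wrist still carries its weight (about 2.8 N), so it hasn't touched yet. Continuing down.

Call:
play_rows:
  plan: [0.8, 0, 0.4, 0, 0, 0, 0, 0, 0, 0, 0, 0]

```text
clock: 21.88
eef_pos: [0.5855, 0.0227, 0.0766]
tool_rot: [-0.015, 0.865, 0.009, 0.501]
ft_force: [-1.2, 0.5, 1.0]
grip_width: 0.0552
```

Call:
play_rows:
  plan: [0.8, 0, 0.4, 0, 0, 0, 0, 0, 0, 0, 0, 0]

```text
clock: 22.12
eef_pos: [0.5856, 0.0227, 0.0766]
tool_rot: [-0.015, 0.865, 0.009, 0.502]
ft_force: [-6.0, -0.5, 6.2]
grip_width: 0.055
```

Call:
play_rows:
  plan: [0.6, 0, 0.3, 0, 0, 0, 0, 0, 0, 0, 0, 0]

```text
clock: 22.38
eef_pos: [0.5856, 0.0227, 0.0766]
tool_rot: [-0.015, 0.864, 0.009, 0.503]
ft_force: [-7.4, -0.4, 8.4]
grip_width: 0.0553
```

Call:
play_rows:
  plan: [-0.9, 0, -0.5, 0, 0, 0, 0, 0, 0, 0, 0, 0]

```text
clock: 22.62
eef_pos: [0.5856, 0.0227, 0.0765]
tool_rot: [-0.015, 0.865, 0.009, 0.502]
ft_force: [-5.5, -0.2, 5.4]
grip_width: 0.0552
```

Run:
```python
from fin import *
from ov import *
p,r,o=cur();base=p+r.apply(vt);print(p,base,r.apply(mt),o["ft_force"],o["ft_torque"],o["clock"])
for s in("side","top"):
    c=bot.camera(s);np.savez(s+"12.npz",**c)
base[2]=.033;ov("12",base)
```

```text
[0.5856 0.0227 0.0765] [0.5806 0.0234 0.0299] [-0.0039 -0.0006  1.    ] [-5.4698 -0.2496  5.4218] [-0.1357  0.4515  0.0179] 22.625
```

View pics/ov_top12.png

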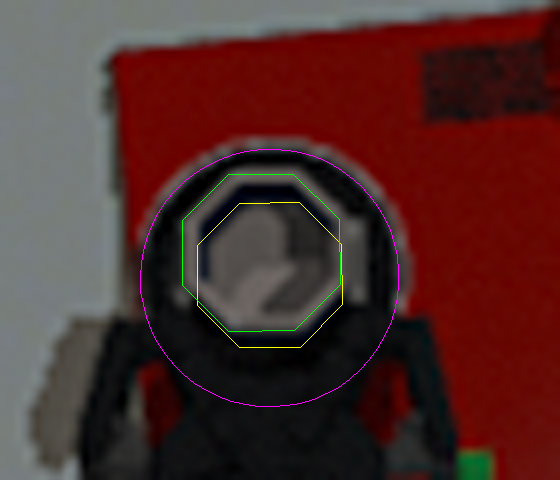

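Call:
play_rows:
  plan: [-0.5, 0, -0.6, 0, 0, 0, 0, 0, 0, 0, 0, 0]

```text
clock: 22.98
eef_pos: [0.5854, 0.0227, 0.0766]
tool_rot: [-0.015, 0.865, 0.009, 0.501]
ft_force: [-0.6, -0.2, 1.1]
grip_width: 0.0551
```

Call:
play_rows:
  plan: [0, 0, 0, 0, 0, 0, 0, 0, 0, 0, 0, 0, 0, 0, 0, 0, 0, 0, 0, 0, 0, 0, 0, 0]
  hand: 100

```text
clock: 23.48
eef_pos: [0.5849, 0.0227, 0.0762]
tool_rot: [-0.015, 0.865, 0.009, 0.501]
ft_force: [0.4, -1.1, -0.3]
grip_width: 0.0852
```

Run:
```python
from fin import *
from ov import *
p,r,o=cur();print(p,o["ft_force"],o["grip_width"],o["clock"],r.as_matrix())
c=bot.camera("side");np.savez("side13.npz",**c);crop(c,205,145,295,225,8,"pics/side13.png")
c=bot.camera("top");np.savez("top13.npz",**c);crop(c,200,160,280,240,7,"pics/top13.png")
```

```text
[0.5849 0.0227 0.0762] [ 0.358  -1.0777 -0.2765] 0.08518686905555187 23.475 [[-0.4978 -0.0344  0.8666]
 [-0.0167  0.9994  0.0301]
 [-0.8671  0.0005 -0.4981]]
```

View pics/side13.png

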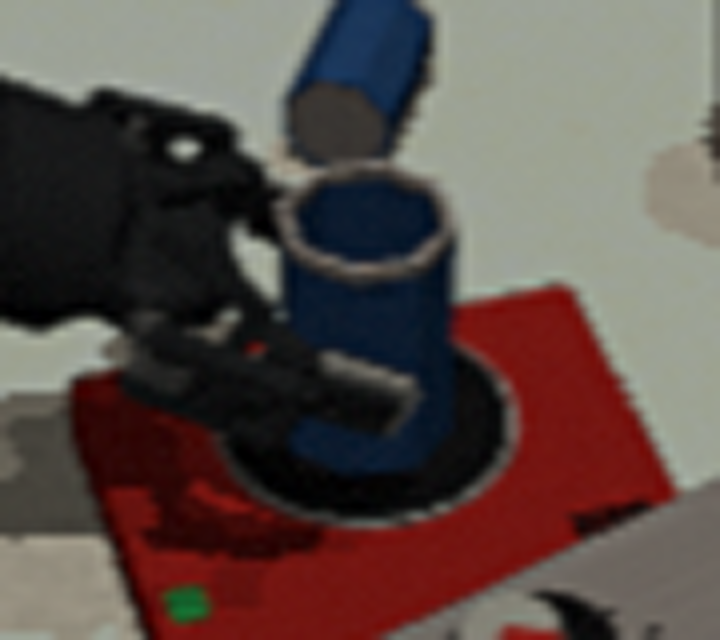

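View pics/top13.png

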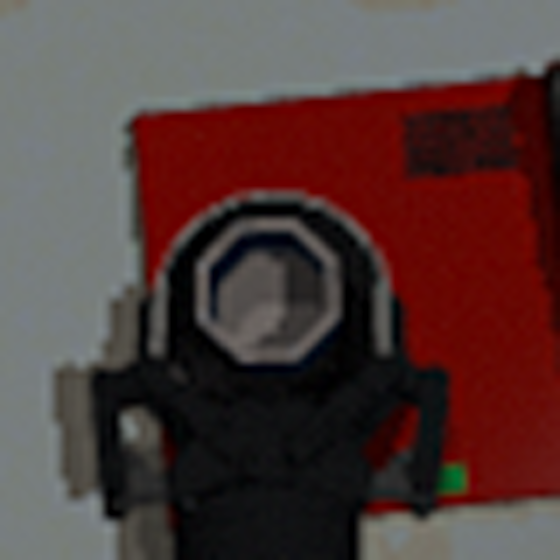

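Released: the jug stands upright inside the plate ring (top crop, rim (270,290)). J3 is near its limit, so I'll leave straight up, with the fingers on either side of the jug, and only then move back.

Call:
play_rows:
  plan: [-8.7, 0, -5, 0, 0, 0, -8.7, 0, -5, 0, 0, 0, 0, 0, 0, 0, 0, 0]

```text
clock: 23.95
eef_pos: [0.5853, 0.0227, 0.0975]
tool_rot: [-0.015, 0.865, 0.009, 0.502]
ft_force: [1.1, -0.0, -0.8]
grip_width: 0.0855
```

Run:
```python
from fin import *
from ov import *
p,r,o=cur();print(p,o["ft_force"],o["clock"],o["joint_pos"],r.inv().apply(up))
c=bot.camera("side");crop(c,205,135,295,225,7,"pics/side14.png")
```

```text
[0.5853 0.0227 0.0975] [ 1.121  -0.0088 -0.8358] 23.95 [ 0.0419  0.4566 -1.0677 -1.0051 -0.0062  0.0042] [-0.8682  0.0006 -0.4961]
```

View pics/side14.png

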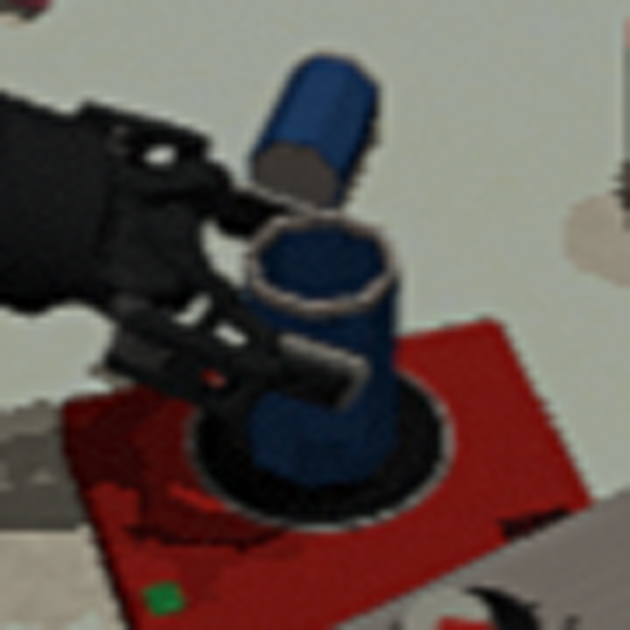

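Clear on both sides. Continuing straight up.

Call:
play_rows:
  plan: [-17.4, 0, -10, 0, 0, 0, -17.4, 0, -10, 0, 0, 0, -17.4, 0, -10, 0, 0, 0, -17.4, 0, -10, 0, 0, 0, -17.4, 0, -10, 0, 0, 0, -17.4, 0, -10, 0, 0, 0, -17.4, 0, -10, 0, 0, 0, -17.4, 0, -10, 0, 0, 0, 0, 0, 0, 0, 0, 0]

```text
clock: 25.12
eef_pos: [0.5856, 0.0226, 0.2588]
tool_rot: [-0.015, 0.864, 0.009, 0.503]
ft_force: [0.1, -0.5, 0.1]
grip_width: 0.0853
```

Run:
```python
from fin import *
from ov import *
p,r,o=cur();print(p,o["ft_force"],o["clock"],o["joint_pos"])
for s,b in(("side",(190,110,330,270)),("top",(95,130,345,300))):
    c=bot.camera(s);np.savez(s+"15.npz",**c);crop(c,*b,3.2,f"pics/{s}15.png")
```

```text
[0.5856 0.0226 0.2588] [ 0.1497 -0.5236  0.1125] 25.125 [ 0.0416 -0.0619 -0.8771 -0.2977 -0.006   0.004 ]
```

View pics/side15.png

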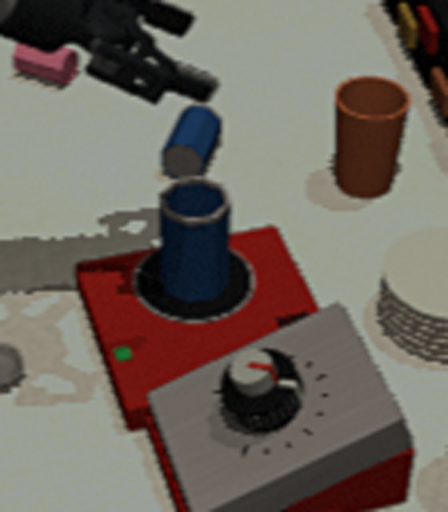

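View pics/top15.png

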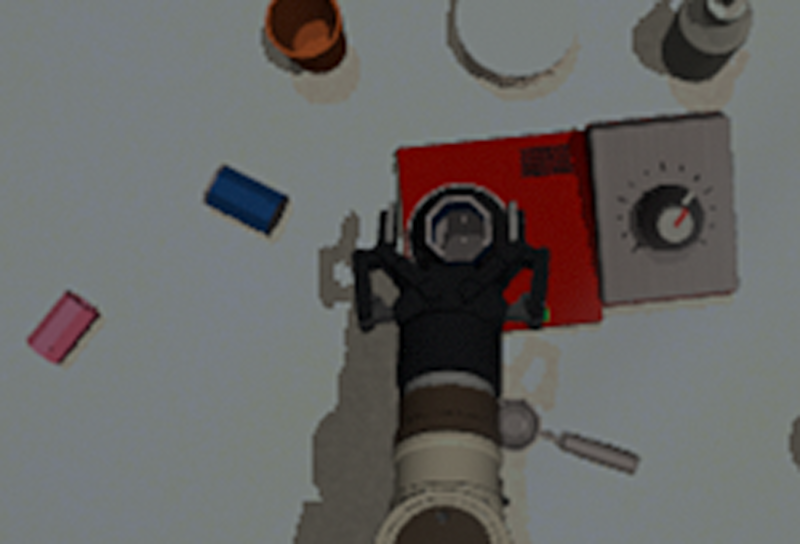

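```bash
python3 - <<'E'
from ov import *
import ov as O
for s in("side","top"):
    c=load(s+"15");b=(215,140,285,225) if s=="side" else (205,170,275,230)
    im=cv2.resize(c["frame"][b[1]:b[3],b[0]:b[2]],None,fx=7,fy=7,interpolation=cv2.INTER_CUBIC)
    for rad,hh,col in((.05,0,(255,0,255)),(.0292,.09,(0,255,0)),(.0292,0.0,(0,255,255))):
        pts=[(proj(c,PL+[rad*np.cos(a),rad*np.sin(a),hh])-b[:2]+.5)*7 for a in np.linspace(0,6.283,60)]
        cv2.polylines(im,[np.int32(np.round(pts))],True,col,1)
    cv2.imwrite(f"pics/fin_{s}.png",im)
E
python3 core.py side:15 top:15; python3 ang.py 15
```

```text
side 15 12 16 mean [ 4.42850068 -2.56209212] ang mean 2.880 pca 3.036 thru-centre 2.931
side 15 14 19 mean [ 5.37036848 -3.33953306] ang mean 2.912 pca 3.035 thru-centre 2.951
side 15 16 22 mean [ 6.17249116 -4.04805478] ang mean 2.936 pca 3.046 thru-centre 2.970
top 15 12 11 mean [ 4.44358806 -4.19095192] ang mean 3.112 pca 3.053 thru-centre 3.100
top 15 14 14 mean [ 5.41673059 -4.94413449] ang mean 3.096 pca 3.028 thru-centre 3.081
top 15 16 15 mean [ 5.93227215 -5.4993331 ] ang mean 3.104 pca 3.070 thru-centre 3.096
top core red n 8 mean [ 6.84484009 -4.51273068] angle of mean 2.938877877857598
  line dir angle 2.9444345627915487
  core centre est [ 1.50951349 -0.81578736] [16.69898473 13.80888738] [-13.67995775 -15.44046211] 93
  white 7 [ 19.40068908 -14.3775554 ] 24.14748094524811 2.9937709090967526 115.0
side core red n 14 mean [ 6.20117705 -1.24758895] angle of mean 2.5545355197260946
  line dir angle 3.071073847639166
  core centre est [0.15311279 2.75254714] [15.29577377 18.8557348 ] [-14.98954819 -13.35064052] 123
  white 8 [ 19.69623595 -12.78133389] 23.479868115282727 2.9316174931209056 158.0
```

View pics/fin_side.png

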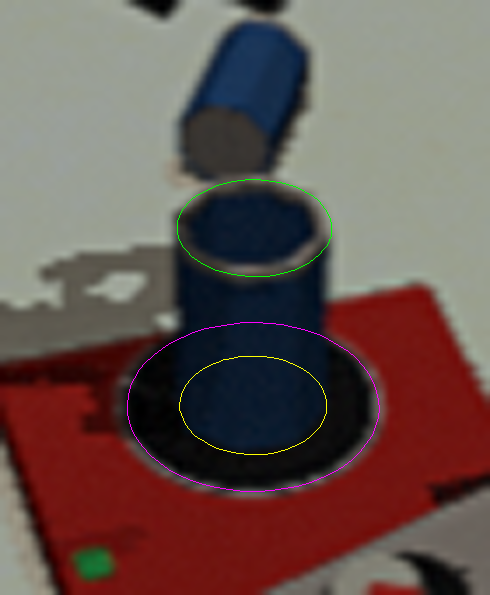

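View pics/fin_top.png

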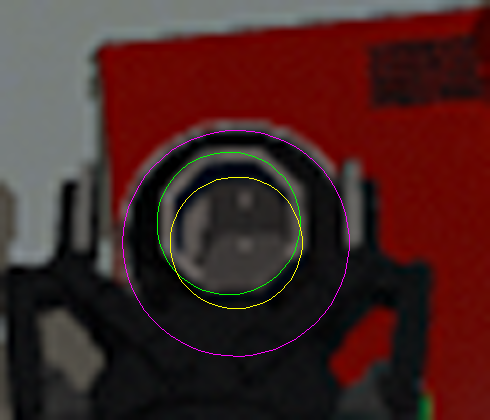

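Run:
```python
from ang import *
from scipy.optimize import least_squares
P={"top":(np.array([[-9.58,22.70],[23.05,-9.98],[19.39,-14.36]]),np.array([0,2.451,2.690])),
   "side":(np.array([[22.36,-7.44],[19.69,-12.78]]),np.array([2.451,2.690]))}
for k,(q,d) in P.items():
    f=lambda x:(np.c_[x[0]+x[2]*np.cos(2.356-x[3]-d),x[1]+x[2]*np.sin(2.356-x[3]-d)]-q).ravel()
    if k=="top":
        s=least_squares(f,[1,0,24,.35]);print(k,s.x,s.fun,"final ring",s.x[3]+2.69)
    else:
        r=24.3;g=lambda x:f([x[0],x[1],r,x[2]]);s=least_squares(g,[0,2,.35]);print(k,s.x,s.fun,s.x[2]+2.69)
```

```text
top [ 0.76637678  0.69157907 24.32383005  0.34772983] [ 0.04152378  0.02470668 -0.30496182  0.25106319  0.26343803 -0.27576987] final ring 3.0377298281540503
side [-0.55457683  0.67979061  0.24914769] [-0.0394472  -0.07889493  0.0394472   0.07889493] 2.9391476902494733
```

```bash
python3 -c "
from workcell import bot
print(bot.job_done())"
```

```text
the job is handed in; nothing more can be done
None
```

Both parts of the job are done, in the order asked, and I handed it in at about 25 s; it reports no verdict.

- **Ring:** I gripped only the black outer ring and turned it clockwise by about 2.69 rad. The last pictures put its white mark at about 3.04 rad and the red line at about 3.03–3.08 rad, so they agree to about 0.04 rad. Some side-camera readings gave 2.93–2.97 rad for one mark or the other. I put those down to a 2–3 mm offset of that camera. The inner knob's reading is the same before and after.
- **Jug:** I picked up the larger blue jug, turned it upright, lowered it until it touched the plate (8 N at most) and released it at about 1 N. It stands upright within about 1–2 mm of the plate's centre.
- **Plate contact:** the jug touched about 3 mm lower than I had worked out, which I put down to a small error in where I judged its base. The final view shows it resting flat.
- **Surroundings:** the hand finished well above the jug, touching nothing. I saw nothing else on the counter move, but I did not measure the other objects at the end.

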